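# Hold the new thermocouple centred in the kiln's roof port

## Robot

A 6-joint arm with a two-finger parallel gripper is mounted at the origin on a cart in front of the work surface, level with it; the furniture and walls round the work are solid. World frame = base frame: x ahead of the robot, y to its left, z up, the work surface at z = 0. Lengths are in m, angles in degrees, forces in N, time in s.
With the tool pointing down it reaches from about 0.4 to 0.825 m from the base axis. Payload 7 kg.
Tool frame: the origin (TCP) lies midway between the tips of the shut fingers; the grasp point (between the pads) lies 19 mm behind it; z points along the fingers, y is the direction in which the jaws open and shut (so a half turn about z gives the same grasp; the last joint's range is limited). The gripper opens to 88 mm and grips with 3 to 60 N. Pads are 19 mm wide; open, the fingers measure 130 mm over their backs; the gripper's body (78 mm by 193 mm) begins 47 mm behind the grasp point.
Start: joints at [80.907, 20.546, 0.682, 0, -70.136, -16.507], TCP at [0.292, 0.609, 0.227] pointing down, gripper open.
Joint ranges: [-176.03, 176.03], [-82.01, 121.73], [-58.28, 71.71], [-173.87, 95.51], [-174.79, -0.11], [-173.66, 173.66]. Speed limits (degrees/s): [136.94, 136.94, 172.46, 180, 180, 180].

## Interface

Orientations are given as a 3x3 rotation matrix whose columns are the frame's x, y, z axes.
In Python, from rig import sensors, capture, get_calibration, ticket, trace gives the robot as it stands.
- The arm moves only by the tool send_rows, never from a script. Its argument "deltas" is text: rows parted by semicolons, each of 4 numbers parted by spaces: the shift along the tool's x, y, z in m, then the turn about the tool's z in rad. In form: dx dy dz twist; .... A call has exactly 10 rows; each row shifts and turns the commanded pose from where the row before left it, along the tool's axes as they then stand; what a row does not reach is not made up. A row lasts 1/12 s, in which the tool goes at most 41.7 mm and 7.16 degrees, less where a joint would pass 70% of its speed; a pose out of reach is approached as far as the arm can. A call with a gripper value outside its range is refused whole. "gripper" is the finger opening in m, from 0 to 0.0876, set as the call begins (left out, the last holds). The fingers move at their own pace and stop on an object; "grip_force" is the grip in N (left out, the last holds). Time passes only in rows, so rows that do not move let the fingers close, or fill a call up. It gives the time, the measured TCP pose, the force and the opening at its end, in the units of the state.
- sensors.get_obs(): the state, without advancing time (a new reading comes with each control period).
- capture(name): name is "scene" or "top" or "wrist"; returns the picture (384x512x3 uint8, red, green, blue); there is no depth.
- get_calibration(name): a dict with "K" (3x3 intrinsics, pixels), "R" (3x3) and "t" (3): a world point X has camera coordinates R X + t. Camera axes: x right, y down, z forward; pixel columns grow to the right and rows downward; lengths in m; the calibration is good to about 2 mm. A picture is of the moment at which its call begins: read the wrist's pose just before it. get_calibration takes no time and is no camera call; for the wrist camera it gives the pose at the moment of the call.
- ticket.sign_off(): hands the job in, once; it reports no verdict.
Trained networks look in the newest picture that a camera, given by its name, has taken for a name from the list of things; names that differ only in an ending like _2 or _b are one class to them, and where a whole thing is asked for, a point or a joint stands for the part that bears it (a point fixed in the world has none). Each returns a list of dicts, best first, with "p" (0 to 1); they miss things now and then, are a little off and sometimes report something else, mostly with a low value. They report only what shows in the picture. A call takes as long as a camera call. They do not tell look-alikes from the thing itself.
- trace(camera, query): "mask" (384x512 bool, what is visible of it) and "pixel" ([row, column] in pixels, amid what is visible of it).
The state is a dict: "time_s": time; "q": joint angles; "joint_velocities": joint speeds; "joint_torque": joint torques, N m; "tcp_pos": TCP position; "tcp_rot": TCP orientation; "wrist_force": force on the tool from outside, world axes, zero at the start; "torque": the same for the moment, N m; "finger_gap": opening from 0.0 (shut) to 1.0 (fully open).
Only numpy, scipy, OpenCV 4.12 (cv2) and the standard library are available. Lean on these libraries where they do the work, as an engineer would, in place of code of your own. Each camera call takes 0.05 s, during which the arm holds its last target.

## Task

The cold bench kiln needs its thermocouple: swing the cover on its roof right aside from the port, take the long thermocouple out of the wooden rack (leave the short one in its place), pass its tip through the centring ring and lower it through the port until the tip hangs half-way up the chamber. The white ceramic sheath is brittle, so the thermocouple must touch neither the ring nor the port nor anything else of the kiln; keep it upright and in the middle of the ring and port, and finish while still holding it there, still, so that I can run in the three screws round it. Do not disturb the drinking glass beside the kiln.

Things in the scene. Friction and masses are not known exactly. Their poses are not given: they have to be found in the camera images.
- kiln: grey bench kiln with a pale grey brick roof, 170 (x) x 190 (y) x 130 mm high, fixed; control strip and a bar handle (20 mm out) on its -x side. Origin: centre of its underside, z up. Roof 28 mm thick, top 130 mm above the table; chamber from 28 to 102 mm above the table. A post at (0, -60 mm) carries the centring ring. Nothing on it is higher than 174 mm above the table
- port_mouth (a point): centre of the round port in the kiln roof, at the roof's top face (130 mm above the table); the bore is 20 mm wide and runs straight down through the 28 mm roof; at the kiln frame's x = y = 0
- ring_center (a point): centre of the aluminium centring ring that stands straight above the port: bore 20 mm, outside 36 mm, 12 mm thick; centre 164 mm above the table, ring top 170 mm; three thumb screws stick out sideways to 34 mm from the axis, their tips are drawn back flush with the bore
- chamber_middle (a point): point on the port's axis half-way up the chamber, 65 mm above the table (65 mm below the roof's top): where the thermocouple's tip shall hang
- cover (a joint): angle of the flat steel port cover about its upright pivot (rad): 0 = its disc (30 mm across) lies over the port, grows anticlockwise seen from above, stop at 1.3; from about 0.65 the port is uncovered. It stays where it is left and takes about 1 N at the knob
- cover_pivot (a point): the cover's pivot on the roof's top face, 40 mm from the port towards the kiln's +y; axis upright
- cover_knob (a point): centre of the black round upright knob (14 mm thick, 26 mm tall) on the cover's lever, 42 mm from the pivot on the side away from the disc, knob centre 25 mm above the roof; the lever under it ends 4.5 mm above the roof. It moves towards the kiln's -x (control strip) side as the cover opens
- long_probe_head (a point): centre of the long thermocouple's round aluminium head (30 mm thick, 46 mm tall; this point is 23 mm above the head's underside). z points up along the thermocouple's axis; a short conduit stub sticks out of the head along +y, to 26 mm from the axis, 18 mm above the underside, so the head is free for gripping along its x. Mass about 120 g
- long_probe_tip (a point): lower tip of the long thermocouple's white ceramic sheath: 8 mm thick, straight, 120 mm from the head's underside to the tip (143 mm below the head's centre). With the tip half-way up the chamber, the head's underside stands 15 mm above the ring
- short_probe_head (a point): centre of the head of the short thermocouple in the rack's other hole: of the same make, but with a smaller head (24 mm thick, 34 mm tall; this point 17 mm above its underside) and a sheath of only 65 mm; it is to stay there
- rack: wooden rack, 70 (x) x 156 (y) x 138 mm high, top board on four thin legs, fixed; origin: centre of its underside, z up. The thermocouples hang by their heads, undersides on its top (138 mm above the table), sheaths through 12 mm holes at y = +35 and -35 mm of the 14 mm top board; lift straight up
- glass_center (a point): centre of the clear drinking glass standing on the table to the right of the kiln, 56 mm wide, 70 mm tall (this point 35 mm above the table)
There are look-alikes about, which are no part of the job. What is shaped like the part that bears long_probe_head but blue, turquoise or yellow is not meant.

How it is judged:
By the outcome, as a careful person would: the job done as asked, in the order asked, and still so for the second after the job is handed in, while the arm keeps its last pose, push and grip.
It also fails if it takes over 61 s, if anything falls off the work surface, if the arm or the gripper's body presses on something with over 40 N, if the wrist force passes 120 N, or if a joint passes its speed limit or range.

## Working session

There is one attempt and no reset: what is moved stays moved. The work goes in short steps, Python scripts to look and compute and a tool call to move; the robot and the scene stay as the last step left them, time stands still between calls to the robot, and variables do not carry over. Pictures are saved under pics/ and viewed, and the job is handed in when it is done.

Besides the shell and the picture viewer there is one more tool, called after "Call:" by a JSON object that holds its "op" and its "data". send_rows: Moves the arm, as the interface text tells. Its arguments: {"type":"object","properties":{"deltas":{"type":"string"},"gripper":{"type":"number"},"grip_force":{"type":"number"}},"required":["deltas"]}

```bash
ls; mkdir -p pics; python3 - <<'E'
from rig import sensors,capture,get_calibration
import cv2
o=sensors.get_obs();print(o)
for n in("scene","top","wrist"):
    c=get_calibration(n);print(n,c)
    cv2.imwrite(f"pics/{n}0.png",capture(n)[:,:,::-1])
E
```

```text
pics
{'time_s': 0.0, 'q': array([ 8.09096247e+01,  2.05918746e+01,  6.33130267e-01, -1.90717341e-02,
       -7.01369361e+01, -1.65069315e+01]), 'joint_velocities': array([ 0.01857372, -0.07991775,  0.01066619,  0.00495845,  0.05373194,
        0.03383132]), 'joint_torque': array([ 2.76781182e-03, -5.82729328e+01,  2.93051898e+01,  6.99731380e+00,
        6.89771390e-03, -1.54028357e-04]), 'tcp_pos': array([0.29144625, 0.60828414, 0.22561615]), 'tcp_rot': array([[ 9.01803903e-01, -4.32145106e-01, -5.72963987e-04],
       [-4.32145450e-01, -9.01802501e-01, -1.59948538e-03],
       [ 1.74509420e-04,  1.69002594e-03, -9.99998557e-01]]), 'wrist_force': array([-0.09940075,  1.06978094,  0.11748749]), 'torque': array([0.02364677, 0.01436929, 0.01001567]), 'finger_gap': 1.0020689623637127}
scene {'K': array([[349.47685382,   0.        , 251.02292862],
       [  0.        , 349.47685382, 188.11958951],
       [  0.        ,   0.        ,   1.        ]]), 'R': array([[-0.51550688, -0.85684417, -0.00840992],
       [-0.36005863,  0.2255088 , -0.90526436],
       [ 0.777567  , -0.46364194, -0.42476548]]), 't': array([0.38390102, 0.24348397, 0.77465786])}
top {'K': array([[418.66075765,   0.        , 250.98575331],
       [  0.        , 418.66075765, 187.0097359 ],
       [  0.        ,   0.        ,   1.        ]]), 'R': array([[ 0.00841544, -0.99996025,  0.00294439],
       [-0.99811095, -0.008579  , -0.06083525],
       [ 0.06085809, -0.00242688, -0.99814348]]), 't': array([0.16924737, 0.46839971, 1.56040929])}
wrist {'K': array([[325.65426897,   0.        , 260.49598122],
       [  0.        , 325.65426897, 195.32955882],
       [  0.        ,   0.        ,   1.        ]]), 'R': array([[-0.43190053, -0.90191935,  0.00184778],
       [-0.86114188,  0.41298083,  0.29644814],
       [-0.26813541,  0.1264449 , -0.95504717]]), 't': array([ 0.67415264, -0.03700146,  0.39175411])}
```

View pics/scene0.png

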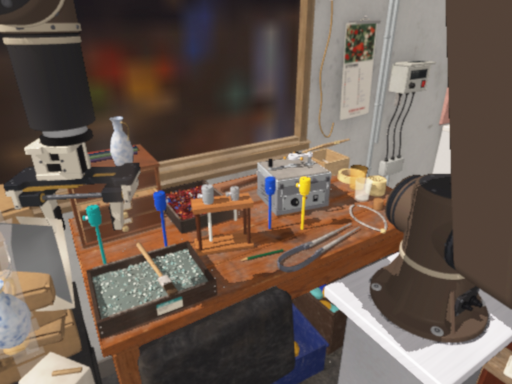

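View pics/top0.png

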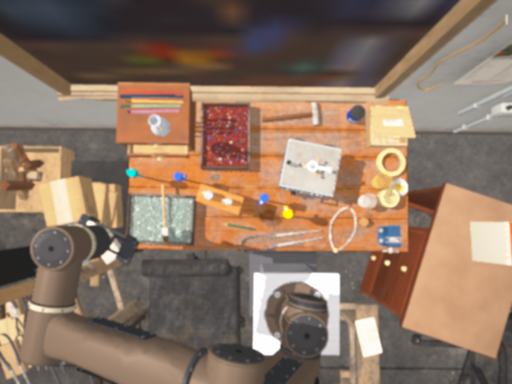

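View pics/wrist0.png

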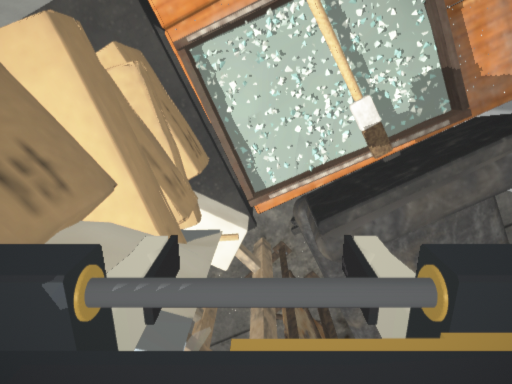

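```bash
cat > h.py <<'E'
import numpy as np,cv2
from rig import sensors,capture,get_calibration,trace
def ray(cal,px):  # px=(u,v)
    d=np.linalg.inv(cal["K"])@np.array([px[0],px[1],1.]); R=cal["R"];C=-R.T@cal["t"]
    d=R.T@d; return C,d/np.linalg.norm(d)
def atz(cal,px,z):
    C,d=ray(cal,px); return C+d*(z-C[2])/d[2]
def proj(cal,X):
    x=cal["R"]@np.asarray(X)+cal["t"]; p=cal["K"]@x; return p[:2]/p[2]
def tri(obs):
    A=np.zeros((3,3));b=np.zeros(3)
    for cal,px in obs:
        C,d=ray(cal,px);P=np.eye(3)-np.outer(d,d);A+=P;b+=P@C
    return np.linalg.solve(A,b)
E
python3 - <<'E'
from h import *
cal={n:get_calibration(n) for n in("scene","top")}
for cam in("scene","top"):
    im=capture(cam)
    for q,z in(("kiln",.13),("port_mouth",.13),("ring_center",.17),("cover",.135),("cover_knob",.155),("long_probe_head",.161),("short_probe_head",.155),("rack",.138),("glass_center",.035)):
        for r in trace(cam,q)[:4]:
            v,u=r["pixel"]; print(cam,q,round(r["p"],2),int(u),int(v),r["mask"].sum(),atz(cal[cam],(u,v),z).round(3))
    c=im[130:260,60:420] if cam=="scene" else im[90:260,110:420]
    cv2.imwrite(f"pics/{cam}_z.png",cv2.resize(c[:,:,::-1],None,fx=2.2 if cam=="scene" else 2.5,fy=2.2 if cam=="scene" else 2.5,interpolation=cv2.INTER_CUBIC))
E
```

```text
scene kiln 0.94 291 183 3299 [0.419 0.057 0.13 ]
scene kiln 0.38 228 235 1865 [0.271 0.342 0.13 ]
scene port_mouth 0.59 295 181 3059 [0.425 0.039 0.13 ]
scene long_probe_head 0.89 207 196 322 [0.415 0.325 0.161]
scene long_probe_head 0.89 95 217 480 [0.453 0.583 0.161]
scene long_probe_head 0.75 304 188 277 [0.325 0.088 0.161]
scene long_probe_head 0.62 268 193 282 [0.349 0.185 0.161]
scene short_probe_head 0.57 234 195 138 [0.394 0.257 0.155]
scene rack 0.85 225 236 2055 [0.261 0.354 0.138]
scene glass_center 0.83 363 189 346 [ 0.419 -0.256  0.035]
scene glass_center 0.27 207 197 302 [0.643 0.23  0.035]
top kiln 0.81 306 167 3034 [ 0.528 -0.018  0.13 ]
top kiln 0.26 207 194 67 [0.434 0.326 0.13 ]
top port_mouth 0.92 308 168 2932 [ 0.525 -0.026  0.13 ]
top ring_center 0.8 308 171 2980 [ 0.511 -0.022  0.17 ]
top ring_center 0.16 206 193 61 [0.435 0.324 0.17 ]
top cover_knob 0.48 300 164 95 [0.539 0.005 0.155]
top long_probe_head 0.56 130 171 102 [0.509 0.585 0.161]
top long_probe_head 0.51 285 212 59 [0.373 0.055 0.161]
top short_probe_head 0.6 228 202 47 [0.405 0.249 0.155]
top rack 0.95 218 201 730 [0.409 0.285 0.138]
top glass_center 0.46 366 202 215 [ 0.412 -0.256  0.035]
top glass_center 0.39 305 168 2927 [ 0.538 -0.028  0.035]
```

View pics/scene_z.png

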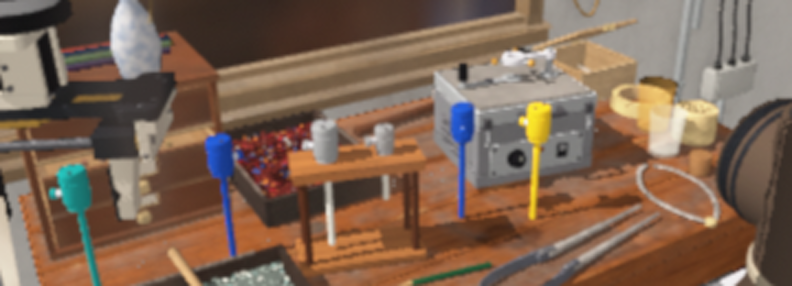

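View pics/top_z.png

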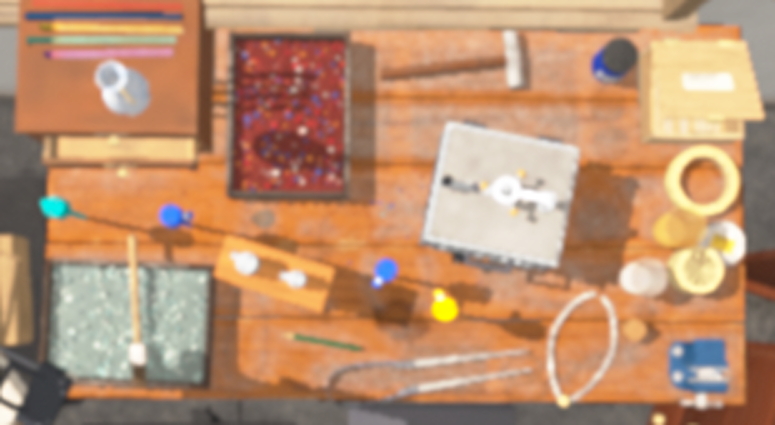

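```bash
python3 - <<'E'
from h import *
c=get_calibration("wrist");o=sensors.get_obs();R=o["tcp_rot"]
C=-c["R"].T@c["t"];print("cam in tool",R.T@(C-o["tcp_pos"]));print(R.T@c["R"].T)
S=get_calibration("scene");T=get_calibration("top")
for n,a,b in(("long",(207,194),(207,194)),("turq",(95,215),(132,173)),("blue1",(160,202),(179,176)),("blue2",(269,186),(264,198)),("yel",(304,185),(288,213)),("short",(235,193),(227,201)),("knob",(270,162.5),(289,163)),("ring",(300,158),(312,165)),("glass",(361,190),(367,201))):
    X=tri([(S,a),(T,b)]);print(n,X.round(3),(proj(S,X)-a).round(1),(proj(T,X)-b).round(1))
E
```

```text
cam in tool [ 8.06611577e-02 -8.99414088e-05 -1.58140489e-01]
[[ 2.66435524e-04 -9.55005324e-01 -2.96588537e-01]
 [ 9.99999902e-01  1.49977695e-04  4.15410528e-04]
 [-3.52237601e-04 -2.96588618e-01  9.55005271e-01]]
long [0.432 0.321 0.161] [-1.  -0.1] [0.7 0.3]
turq [0.503 0.582 0.143] [-1.2 -0.1] [0.8 0.2]
blue1 [0.496 0.424 0.138] [0. 0.] [-0. -0.]
blue2 [0.423 0.13  0.14 ] [0.9 0. ] [-0.6 -0.4]
yel [0.372 0.047 0.142] [ 0.7 -0. ] [-0.4 -0.4]
short [0.408 0.253 0.156] [-1.1 -0. ] [0.7 0.4]
knob [0.544 0.046 0.154] [0.9 0. ] [-0.7 -0.4]
ring [ 0.529 -0.044  0.156] [-3.6  0. ] [2.7 2.1]
glass [ 0.421 -0.255  0.031] [ 1.5 -0.1] [-1.  -0.9]
```

```bash
cat > plan.py <<'E'
import numpy as np,sys
from rig import sensors
def cur():
    o=sensors.get_obs();R=o["tcp_rot"];return o["tcp_pos"],np.arctan2(R[1,0],R[0,0]),o
def rows(p,yaw,way):
    # way: list of (target xyz, yaw_rad or None, n rows); tool assumed straight down
    out=[];p=np.array(p,float)
    for tgt,ty,n in way:
        p0=p.copy();tgt=np.array(tgt,float);y0=yaw;ty=y0 if ty is None else ty
        for i in range(n):
            g=p0+(tgt-p0)*(i+1)/n; d=g-p
            c,s=np.cos(yaw),np.sin(yaw)
            dx=round(d[0]*c+d[1]*s,4); dy=round(d[0]*s-d[1]*c,4); dz=round(-d[2],4); tw=round(-(ty-y0)/n,4)
            out.append((dx,dy,dz,tw))
            p=p+np.array([dx*c+dy*s,dx*s-dy*c,-dz]); yaw-=tw
    for k in range(0,len(out),10):
        print("; ".join("%g %g %g %g"%r for r in out[k:k+10]));
    print("max shift",max(np.linalg.norm(r[:3]) for r in out),len(out),"end",p.round(4),np.degrees(yaw).round(2))
E
python3 - <<'E'
from plan import *
p,y,o=cur();print(np.degrees(y))
rows([.292,.609,.227],y,[((.415,.365,.31),np.radians(-90),10)])
E
```

```text
-25.597696558509618
0.0216 0.0167 -0.0083 0.1124; 0.0234 0.0141 -0.0083 0.1124; 0.0248 0.0115 -0.0083 0.1124; 0.026 0.0086 -0.0083 0.1124; 0.0267 0.0056 -0.0083 0.1124; 0.0272 0.0026 -0.0083 0.1124; 0.0273 -0.0005 -0.0083 0.1124; 0.0271 -0.0035 -0.0083 0.1124; 0.0265 -0.0065 -0.0083 0.1124; 0.0257 -0.0095 -0.0083 0.1124
max shift 0.028629180917378688 10 end [0.415 0.365 0.31 ] -90.0
```

Call:
{"op": "send_rows", "data": {"deltas": "0.0216 0.0167 -0.0083 0.112; 0.0234 0.0141 -0.0083 0.112; 0.0248 0.0115 -0.0083 0.112; 0.026 0.0086 -0.0083 0.112; 0.0267 0.0056 -0.0083 0.112; 0.0272 0.0026 -0.0083 0.112; 0.0273 -0.0005 -0.0083 0.112; 0.0271 -0.0035 -0.0083 0.112; 0.0265 -0.0065 -0.0083 0.112; 0.0257 -0.0095 -0.0083 0.112"}}

```text
time_s: 1.98
tcp_pos: [0.4154, 0.3636, 0.3102]
tcp_rot: [[-0.001, -1.0, 0.0], [-1.0, 0.001, 0.0], [-0.0, -0.0, -1.0]]
wrist_force: [1.3, 0.3, 1.0]
finger_gap: 1.003
```

```bash
python3 - <<'E'
from h import *
import time
from plan import cur
p,y,o=cur();print(p,np.degrees(y),o["joint_velocities"].round(2))
c=get_calibration("wrist");im=capture("wrist")
cv2.imwrite("pics/w1.png",cv2.resize(im[:,:,::-1],None,fx=1.5,fy=1.5,interpolation=cv2.INTER_CUBIC))
np.savez("w1.npz",im=im,K=c["K"],R=c["R"],t=c["t"])
E
```

```text
[0.41544759 0.36359679 0.31022046] -90.07854532241537 [-29.39 -10.82   0.15   0.08 -10.9  -47.29]
```

View pics/w1.png

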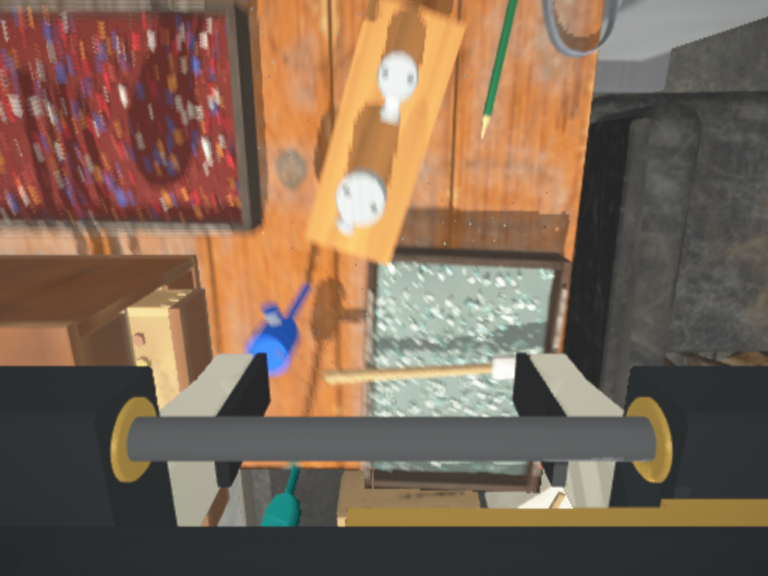

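```bash
python3 - <<'E'
import numpy as np
from h import *
c=dict(np.load("w1.npz"))
im=c["im"]
cv2.imwrite("pics/w1z.png",cv2.resize(im[20:180,190:310,::-1],None,fx=4.5,fy=3.7,interpolation=cv2.INTER_CUBIC)[:600])
for n,px,z in(("longtop",(359/1.5,192/1.5),.184),("stubend",(344/1.5,230/1.5),.156),("shorttop",(397/1.5,74/1.5),.172),("sstub",(389/1.5,116/1.5),.151)):
    print(n,atz(c,px,z).round(4))
for r in trace("wrist","long_probe_head")[:3]:
    v,u=r["pixel"];print(r["p"],u,v,r["mask"].sum(),atz(c,(u,v),.17))
E
```

```text
longtop [0.4337 0.3108 0.184 ]
stubend [0.4456 0.3376 0.156 ]
shorttop [0.4119 0.2472 0.172 ]
sstub [0.4165 0.2683 0.151 ]
0.94 186.6 225.0 1067 [0.48852187 0.40628397 0.17      ]
0.62 191.6 337.1 600 [0.49213536 0.54024746 0.17      ]
0.59 239.5 137.2 1134 [0.43456974 0.32036316 0.17      ]
```

View pics/w1z.png

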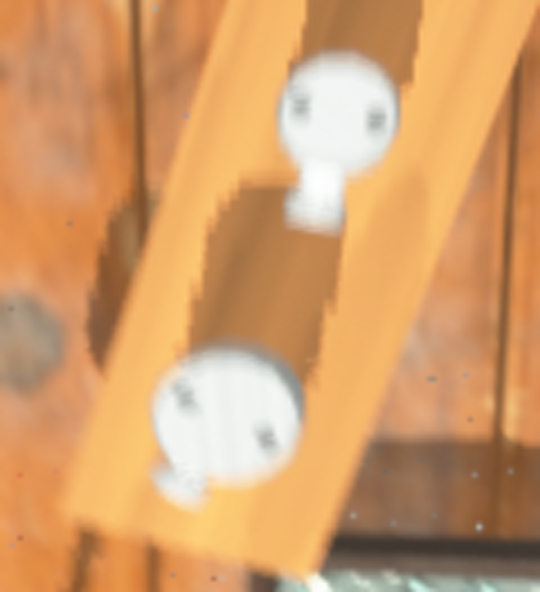

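```bash
python3 - <<'E'
from plan import *
p,y,o=cur()
rows(p,y,[((.537,.04,.31),np.radians(-101),10)])
E
```

```text
0.0322 -0.0121 0.0002 0.0189; 0.032 -0.0128 0.0002 0.0189; 0.0317 -0.0133 0.0001 0.0189; 0.0315 -0.0139 0.0002 0.0189; 0.0312 -0.0146 0.0002 0.0189; 0.031 -0.0151 0.0002 0.0189; 0.0306 -0.0157 0.0002 0.0189; 0.0303 -0.0162 0.0001 0.0189; 0.0301 -0.0169 0.0002 0.0189; 0.0297 -0.0174 0.0002 0.0189
max shift 0.03452042873430166 10 end [0.537 0.04  0.31 ] -100.99
```

Call:
{"op": "send_rows", "data": {"deltas": "0.032 -0.012 0 0.019; 0.032 -0.013 0 0.019; 0.032 -0.013 0 0.019; 0.0315 -0.014 0 0.019; 0.031 -0.0145 0 0.019; 0.031 -0.015 0 0.019; 0.031 -0.0155 0 0.019; 0.030 -0.016 0 0.019; 0.030 -0.017 0 0.019; 0.030 -0.0175 0 0.019", "gripper": 0.04}}

```text
time_s: 2.92
tcp_pos: [0.5373, 0.0417, 0.3097]
tcp_rot: [[-0.185, -0.983, 0.0], [-0.983, 0.185, 0.0], [-0.0, -0.0, -1.0]]
wrist_force: [0.9, 0.3, 1.1]
finger_gap: 0.457
```

```bash
cat > shot.py <<'E'
from h import *
import sys
from plan import cur
capture("top") # let settle 0.05
capture("top")
p,y,o=cur();print(o["time_s"],p.round(4),np.degrees(y).round(2),o["joint_velocities"].round(2))
c=get_calibration("wrist");im=capture("wrist");n=sys.argv[1]
cv2.imwrite(f"pics/{n}.png",cv2.resize(im[:,:,::-1],None,fx=1.5,fy=1.5,interpolation=cv2.INTER_CUBIC))
np.savez(f"{n}.npz",im=im,K=c["K"],R=c["R"],t=c["t"])
E
python3 shot.py w2
```

```text
3.0167 [0.5378 0.0395 0.3092] -100.87 [ 3.7  -0.71 -0.65 -0.9   0.16 -3.35]
```

View pics/w2.png

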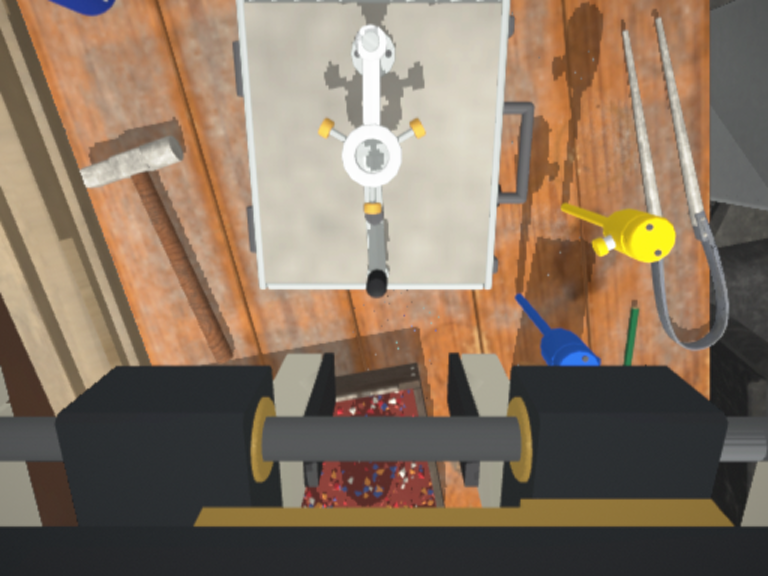

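```bash
python3 - <<'E'
from h import *
im=np.load("w2.npz")["im"]
cv2.imwrite("pics/w2z.png",cv2.resize(im[70:205,205:295,::-1],None,fx=4.4,fy=4.4,interpolation=cv2.INTER_CUBIC))
cv2.imwrite("pics/w2y.png",cv2.resize(im[0:200,150:350,::-1],None,fx=3,fy=3,interpolation=cv2.INTER_CUBIC))
E
```

```text
(no output)
```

View pics/w2z.png

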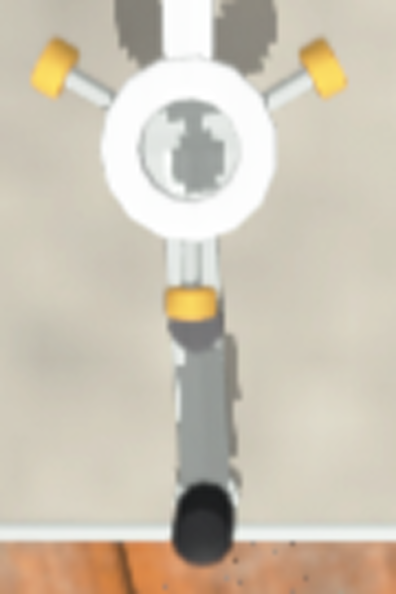

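View pics/w2y.png

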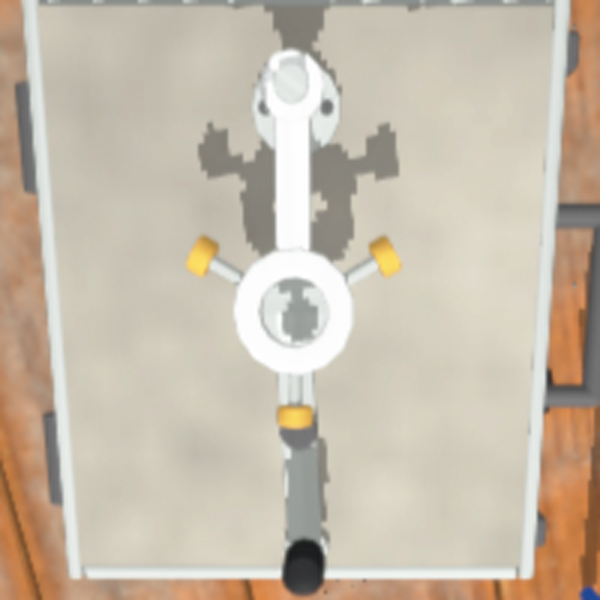

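```bash
cat > fitk.py <<'E'
from h import *
from scipy.optimize import least_squares
c=dict(np.load("w2.npz"))
def y(px):return ((px[0]+.5)/3-.5+150,(px[1]+.5)/3-.5)
def z(px):return ((px[0]+.5)/4.4-.5+205,(px[1]+.5)/4.4-.5+70)
obs=[("ring",(0,0,.17),z((188.5,149)),3),("bore",(0,0,.17),z((189.5,149.5)),3),
("BL",(.085,.095,.13),y((73,577)),1),("BR",(-.085,.095,.13),y((531,577)),1),("TL",(.085,-.095,.13),y((28,3)),1),("TR",(-.085,-.095,.13),y((567,3)),1),
("post",(0,-.06,.174),y((291,78)),1),("knobtop",(0,.082,.168),z((203,530)),1)]
def res(p,full=False):
    x0,y0,a=p[:3];cc,s=np.cos(a),np.sin(a);o=[]
    for n,X,px,w in obs:
        W=(x0+cc*X[0]-s*X[1],y0+s*X[0]+cc*X[1],X[2]);e=proj(c,W)-px
        o.append(e if full else e*w*(0 if n=="knobtop" else 1))
    return o if full else np.concatenate(o)
r=least_squares(res,[.525,-.03,-.19],loss="soft_l1")
print(r.x,np.degrees(r.x[2]))
for ob,e in zip(obs,res(r.x,True)):print(ob[0],e.round(2))
print("ring at",atz(c,obs[0][2],.17),atz(c,obs[1][2],.17),"knob",atz(c,obs[-1][2],.168))
E
python3 fitk.py
```

```text
[ 0.5352972  -0.03416776 -0.19013314] -10.893826438408828
ring [0.13 0.06]
bore [-0.1  -0.05]
BL [-2.61  1.69]
BR [1.75 1.75]
TL [-4.33 -6.72]
TR [ 2.72 -6.54]
post [-0.09  1.36]
knobtop [-2.15  2.19]
ring at [ 0.53539482 -0.03424141  0.17      ] [ 0.53521781 -0.03410951  0.17      ] knob [0.54834022 0.04459651 0.168     ]
```

```bash
python3 - <<'E'
from plan import *
p,y,o=cur();print(p,np.degrees(y))
# use cmd pose approx
rows(p,y,[((.548,.0445,.175),np.radians(-101),6),((.548,.0445,.148),None,3),((.548,.0445,.148),None,1)])
a0=-.190;O=np.array([.5353,-.0342]);kx=np.array([np.cos(a0),np.sin(a0)]);ky=np.array([-kx[1],kx[0]])
def K(a):
    q=O+kx*(-.042*np.sin(a))+ky*(.04+.042*np.cos(a));return (*q,.148)
print(K(.05),K(1.2))
rows((.548,.0445,.148),np.radians(-101),[(K(a),None,1) for a in np.linspace(.05,1.22,11)[1:]])
E
```

```text
[0.53736091 0.04112845 0.30914932] -100.82673003289868
-0.0009 -0.0016 0.0224 0.0005; -0.0009 -0.0017 0.0223 0.0005; -0.0009 -0.0016 0.0224 0.0005; -0.0008 -0.0016 0.0223 0.0005; -0.0009 -0.0017 0.0224 0.0005; -0.0009 -0.0016 0.0223 0.0005; -0 -0 0.009 -0; -0 -0 0.009 -0; -0 -0 0.009 -0; -0 -0 0 -0
max shift 0.022482437590261427 10 end [0.548  0.0445 0.148 ] -101.0
(np.float64(0.5487151666141179), np.float64(0.04666924124562157), 0.148) (np.float64(0.5072874183251034), np.float64(0.027418319702413742), 0.148)
-0.0017 0.0046 -0 -0; 0.0011 0.0048 -0 -0; 0.0016 0.0046 -0 -0; 0.0022 0.0044 -0 -0; 0.0027 0.0041 -0 -0; 0.0032 0.0038 -0 -0; 0.0035 0.0034 -0 -0; 0.004 0.0029 -0 -0; 0.0042 0.0025 -0 -0; 0.0045 0.0019 -0 -0
max shift 0.004967896939349689 10 end [0.5069 0.0267 0.148 ] -101.0
```

Call:
{"op": "send_rows", "data": {"deltas": "-0.001 -0.0016 0.022 0; -0.001 -0.0016 0.022 0; -0.001 -0.0016 0.022 0; -0.001 -0.0016 0.022 0; -0.001 -0.0016 0.022 0; -0.0005 -0.0016 0.022 0; 0 0 0.010 0; 0 0 0.010 0; 0 0 0.009 0; 0 0 0 0"}}

```text
time_s: 3.9
tcp_pos: [0.5467, 0.0469, 0.1474]
tcp_rot: [[-0.184, -0.983, -0.002], [-0.983, 0.184, -0.0], [0.001, 0.002, -1.0]]
wrist_force: [-0.3, -0.5, 0.0]
finger_gap: 0.456
```

```bash
python3 shot.py w3; python3 -c "
from h import *
im=capture('scene');cv2.imwrite('pics/s3.png',cv2.resize(im[130:230,220:360,::-1],None,fx=5,fy=5,interpolation=cv2.INTER_CUBIC))"
```

```text
4.0 [0.5477 0.0468 0.1491] -100.62 [-0.23 -0.6   0.71  0.13 -0.19  0.01]
```

View pics/w3.png

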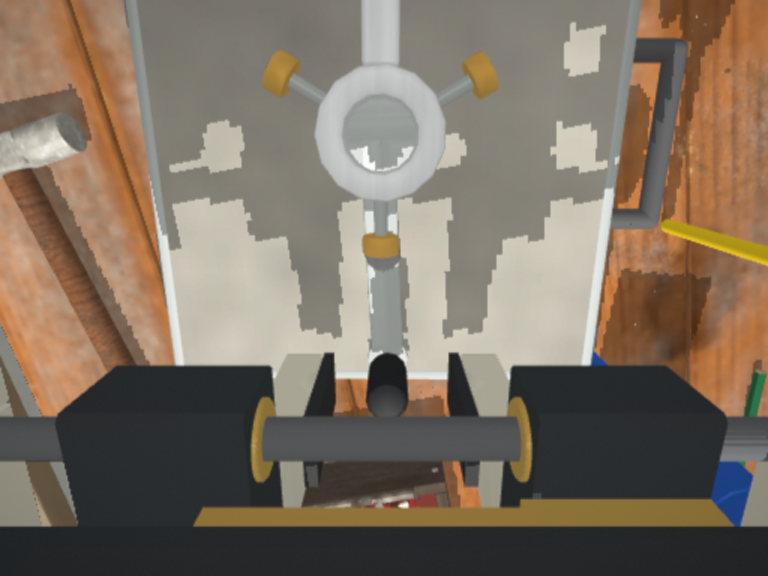

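View pics/s3.png

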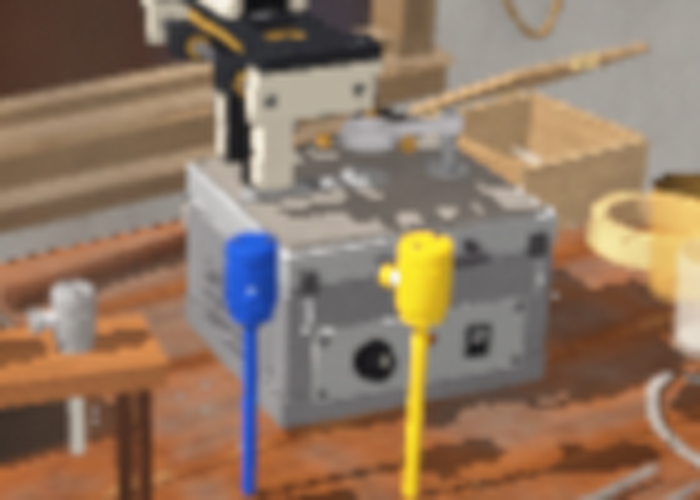

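Call:
{"op": "send_rows", "data": {"deltas": "0 0 0 0; 0 0 0 0; 0 0 0 0; 0 0 0 0; 0 0 0 0; 0 0.003 0 0; 0.0005 0.0045 0 0; 0.0011 0.0048 0 0; 0.0016 0.0046 0 0; 0.0022 0.0044 0 0", "gripper": 0.008, "grip_force": 6}}

```text
time_s: 4.93
tcp_pos: [0.5252, 0.0455, 0.1488]
tcp_rot: [[-0.185, -0.983, 0.001], [-0.983, 0.185, 0.0], [-0.001, -0.001, -1.0]]
wrist_force: [3.1, 1.2, 0.5]
finger_gap: 0.155
```

Call:
{"op": "send_rows", "data": {"deltas": "0.0027 0.0041 0 0; 0.0032 0.0038 0 0; 0.0035 0.0034 0 0; 0.004 0.0029 0 0; 0.0042 0.0025 0 0; 0.0045 0.0019 0 0; 0.002 0.001 0 0; 0 0 0 0; 0 0 0 0; 0 0 0 0"}}

```text
time_s: 5.77
tcp_pos: [0.5055, 0.0264, 0.1499]
tcp_rot: [[-0.184, -0.983, 0.008], [-0.983, 0.184, 0.003], [-0.004, -0.007, -1.0]]
wrist_force: [13.6, 2.7, -2.2]
finger_gap: 0.169
```

```bash
python3 shot.py w4
```

```text
5.8667 [0.5055 0.0264 0.1499] -100.61 [ 0.01  0.05 -0.09 -0.04  0.01  0.  ]
```

View pics/w4.png

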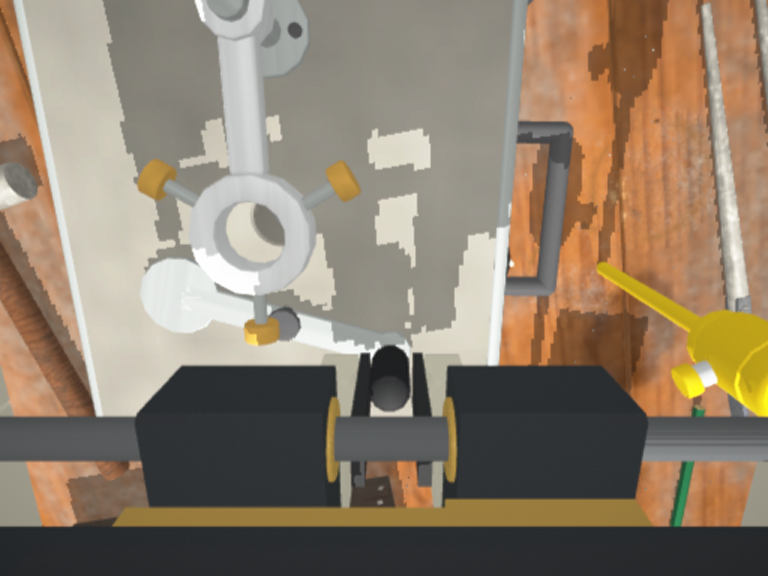

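Call:
{"op": "send_rows", "data": {"deltas": "0 0 0 0; 0 0 0 0; 0 0 0 0; 0 0 0 0; 0 0 -0.010 0; 0 0 -0.030 0; 0 0 -0.030 0; 0 0 -0.030 0; 0 0 -0.030 0; 0 0 -0.030 0", "gripper": 0.04}}

```text
time_s: 6.75
tcp_pos: [0.5009, 0.0247, 0.3107]
tcp_rot: [[-0.185, -0.983, -0.0], [-0.983, 0.185, -0.0], [0.0, 0.0, -1.0]]
wrist_force: [0.8, 1.5, 0.7]
finger_gap: 0.457
```

```bash
python3 shot.py w5;python3 - <<'E'
from h import *
im=np.load("w5.npz")["im"]
cv2.imwrite("pics/w5z.png",cv2.resize(im[0:200,100:300,::-1],None,fx=3,fy=3,interpolation=cv2.INTER_CUBIC))
E
```

```text
6.85 [0.5035 0.0251 0.3145] -100.64 [ 0.01  1.89 -5.32 -1.97  4.1  -0.06]
```

View pics/w5z.png

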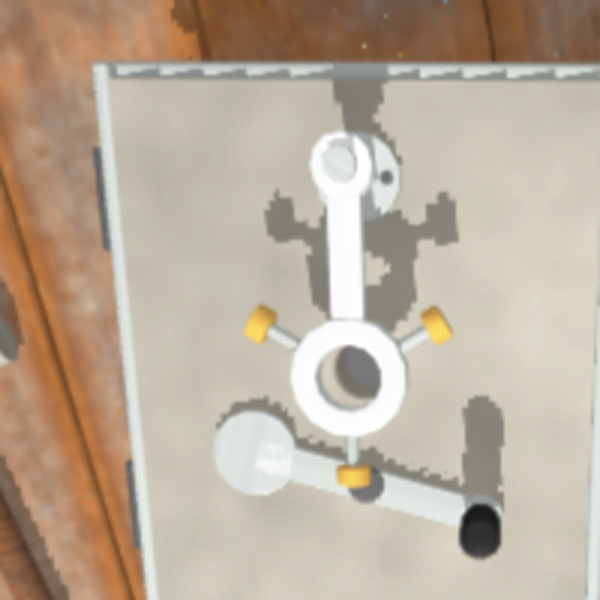

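```bash
python3 shot.py w6;python3 - <<'E'
from h import *
d=dict(np.load("w6.npz"));im=d["im"]
cv2.imwrite("pics/w6z.png",cv2.resize(im[90:160,180:250,::-1],None,fx=8,fy=8,interpolation=cv2.INTER_CUBIC))
g=cv2.cvtColor(im,cv2.COLOR_RGB2GRAY)
m=(g>240).astype(np.uint8)
m[:, :190]=0;m[:,240:]=0;m[:104]=0;m[150:]=0
m=cv2.morphologyEx(m,cv2.MORPH_OPEN,cv2.getStructuringElement(cv2.MORPH_ELLIPSE,(5,5)))
cs,_=cv2.findContours(m,cv2.RETR_CCOMP,cv2.CHAIN_APPROX_NONE)
for k in cs:
    if len(k)>25:
        e=cv2.fitEllipse(k);print(len(k),e,atz(d,e[0],.17).round(4))
for z in(.17,.13):print(z,proj(d,(.5353,-.0342,z)))
E
```

```text
7.0 [0.5011 0.025  0.3085] -100.67 [ 0.04  1.02 -1.05 -0.07  0.37  0.02]
107 ((210.5667266845703, 127.36119842529297), (36.624061584472656, 38.49473571777344), 145.25474548339844) [ 0.5353 -0.0346  0.17  ]
69 ((210.69862365722656, 127.55853271484375), (24.151166915893555, 24.99004364013672), 129.75540161132812) [ 0.5353 -0.0344  0.17  ]
0.17 [210.71197798 127.80644445]
0.13 [216.43501163 123.93298765]
```

View pics/w6z.png

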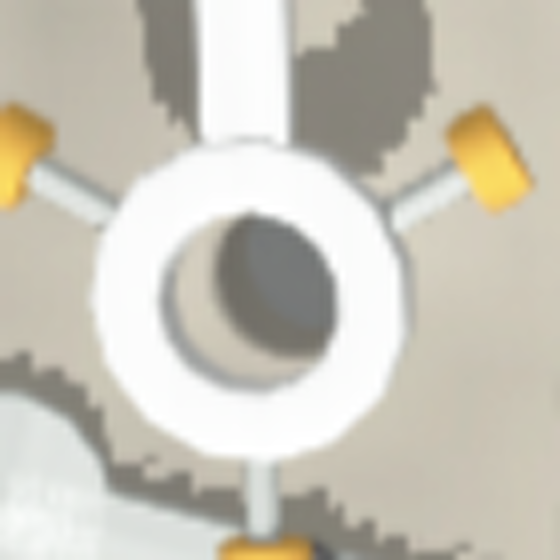

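```bash
python3 - <<'E'
from plan import *
p,y,o=cur();print(p,np.degrees(y))
rows(p,y,[((.453,.353,.30),np.radians(-120),10)])
E
```

```text
[0.50092047 0.02491516 0.30784656] -100.6680726640517
-0.0314 0.0108 0.0008 0.0337; -0.0309 0.0118 0.0008 0.0337; -0.0306 0.0129 0.0008 0.0337; -0.0301 0.0139 0.0007 0.0337; -0.0296 0.0149 0.0008 0.0337; -0.0291 0.0159 0.0008 0.0337; -0.0286 0.0168 0.0008 0.0337; -0.0279 0.0178 0.0008 0.0337; -0.0274 0.0188 0.0008 0.0337; -0.0267 0.0196 0.0007 0.0337
max shift 0.0332391335627149 10 end [0.453 0.353 0.3  ] -119.98
```

Call:
{"op": "send_rows", "data": {"deltas": "-0.0314 0.0108 0.001 0.034; -0.031 0.012 0.001 0.034; -0.0305 0.013 0.001 0.034; -0.030 0.014 0.001 0.034; -0.0295 0.015 0.001 0.034; -0.029 0.016 0.001 0.034; -0.0285 0.017 0.001 0.034; -0.028 0.018 0.001 0.034; -0.0275 0.019 0 0.034; -0.0265 0.0195 0 0.034", "gripper": 0.0876}}

```text
time_s: 7.88
tcp_pos: [0.452, 0.3543, 0.2992]
tcp_rot: [[-0.503, -0.864, -0.002], [-0.864, 0.503, -0.002], [0.003, 0.0, -1.0]]
wrist_force: [1.6, -0.0, -0.5]
finger_gap: 1.0
```

```bash
python3 shot.py w7a;python3 shot.py w7;python3 - <<'E'
from h import *
im=np.load("w7.npz")["im"]
cv2.imwrite("pics/w7z.png",cv2.resize(im[50:240,170:370,::-1],None,fx=3,fy=3,interpolation=cv2.INTER_CUBIC))
E
```

```text
7.9833 [0.4519 0.3565 0.2981] -120.05 [-2.42 -1.79 -2.25  0.28 -0.68  4.92]
8.1333 [0.4526 0.3529 0.2993] -120.09 [-1.04 -1.   -0.09  0.1  -0.05  0.01]
```

View pics/w7z.png

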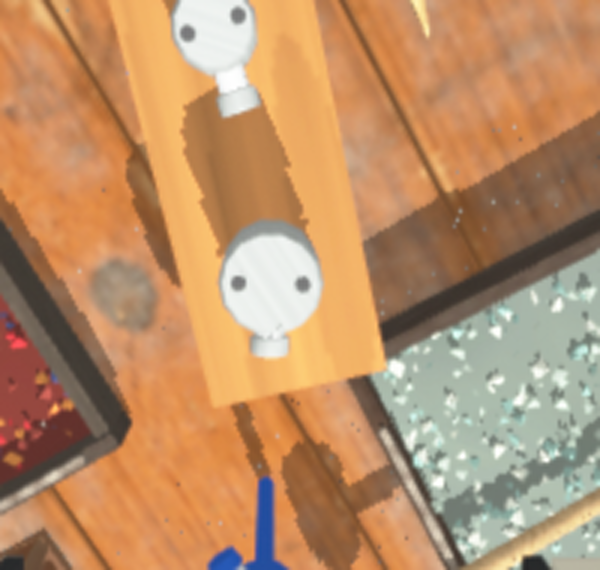

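View pics/w7.png

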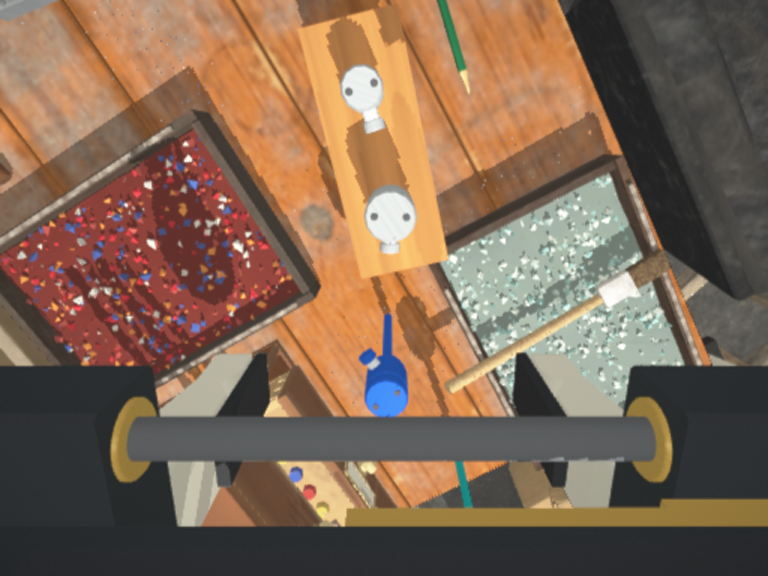

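```bash
python3 - <<'E'
from h import *
from plan import *
d=dict(np.load("w7.npz"))
P=atz(d,(170+271.5/3-.5,50+285/3-.5),.184);print(P, "proj underside", proj(d,(P[0],P[1],.138)))
p,y,o=cur();print(p,np.degrees(y))
t=P[:2]
rows(p,np.radians(-120),[((*t,.21),None,5),((*t,.149),None,5)])
E
```

```text
[0.43268672 0.31751429 0.184     ] proj underside [260.04461907 137.69559234]
[0.45282814 0.35246111 0.29973638] -120.13026566662111
0.0081 -0 0.0179 -0; 0.008 -0 0.018 -0; 0.0081 -0 0.0179 -0; 0.0081 -0 0.018 -0; 0.008 -0 0.0179 -0; 0 -0 0.0122 -0; 0 -0 0.0122 -0; 0 -0 0.0122 -0; 0 -0 0.0122 -0; 0 -0 0.0122 -0
max shift 0.019738540979515176 10 end [0.4327 0.3176 0.149 ] -120.0
```

Call:
{"op": "send_rows", "data": {"deltas": "0.008 0 0.018 0; 0.008 0 0.018 0; 0.008 0 0.018 0; 0.0081 0 0.018 0; 0.008 0 0.018 0; 0 0 0.014 0; 0 0 0.014 0; 0 0 0.014 0; 0 0 0.012 0; 0 0 0.007 0"}}

```text
time_s: 9.02
tcp_pos: [0.4327, 0.3168, 0.1484]
tcp_rot: [[-0.503, -0.864, -0.001], [-0.864, 0.503, -0.001], [0.001, 0.0, -1.0]]
wrist_force: [-0.9, 0.1, -0.7]
finger_gap: 1.0
```

```bash
python3 shot.py w8
```

```text
9.1167 [0.4327 0.3171 0.1486] -120.2 [ 0.21 -0.91  1.85  0.65 -1.31 -0.01]
```

View pics/w8.png

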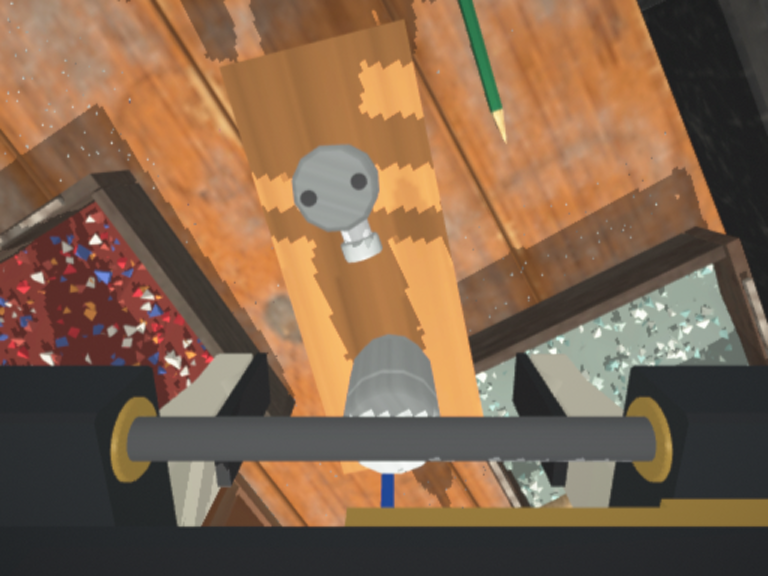

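Call:
{"op": "send_rows", "data": {"deltas": "0 0 0 0; 0 0 0 0; 0 0 0 0; 0 0 0 0; 0 0 0 0; 0 0 0 0; 0 0 0 0; 0 0 0 0; 0 0 0 0; 0 0 0 0", "gripper": 0.02, "grip_force": 30}}

```text
time_s: 10.0
tcp_pos: [0.4329, 0.3186, 0.1496]
tcp_rot: [[-0.502, -0.865, 0.0], [-0.865, 0.502, -0.0], [0.0, -0.0, -1.0]]
wrist_force: [-0.4, 0.2, 1.3]
finger_gap: 0.333
```

Call:
{"op": "send_rows", "data": {"deltas": "0 0 -0.008 0; 0 0 -0.014 0; 0 0 -0.022 0; 0 0 -0.024 0; 0 0 -0.024 0; 0 0 -0.024 0; 0 0 -0.024 0; 0 0 -0.024 0; 0 0 -0.018 0; 0 0 -0.010 0"}}

```text
time_s: 10.83
tcp_pos: [0.4334, 0.3188, 0.3446]
tcp_rot: [[-0.502, -0.865, 0.002], [-0.865, 0.502, 0.003], [-0.003, -0.001, -1.0]]
wrist_force: [-0.1, -0.0, -1.2]
finger_gap: 0.337
```

```bash
python3 shot.py w9; python3 -c "
from h import *
im=capture('scene');cv2.imwrite('pics/s9.png',cv2.resize(im[60:260,60:360,::-1],None,fx=2.6,fy=2.6,interpolation=cv2.INTER_CUBIC))"
```

```text
10.9333 [0.4333 0.319  0.3434] -120.14 [-0.05  1.29 -3.4  -1.08  2.02  0.01]
```

View pics/w9.png

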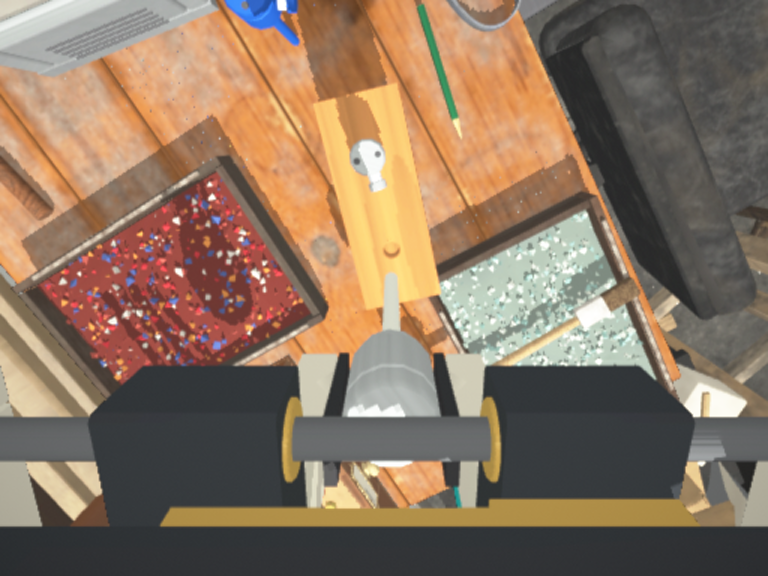

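View pics/s9.png

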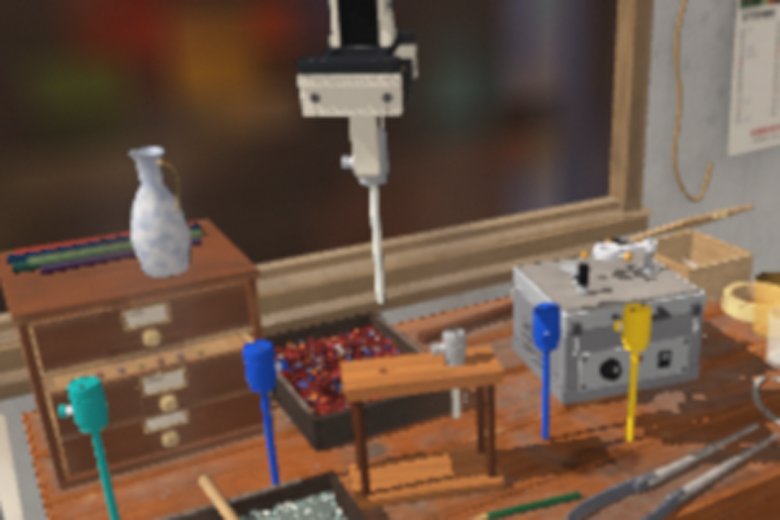

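```bash
python3 - <<'E'
from h import *
from plan import *
d=dict(np.load("w9.npz"))
im=d["im"];cv2.imwrite("pics/w9z.png",cv2.resize(im[150:320,215:305,::-1],None,fx=3.5,fy=3.5,interpolation=cv2.INTER_CUBIC))
p=np.array([.4333,.319,.3434])
for dz in(-.1315,-.0115):print(proj(d,p+[0,0,dz]))
print("tip meas",atz(d,(390/1.5,274/1.5),p[2]-.1315),"vs",p)
p,y,o=cur();print(p,np.degrees(y),o["q"].round(1))
E
```

```text
[260.65708835 185.20889929]
[260.73740073 241.83732299]
tip meas [0.43260533 0.31659722 0.2119    ] vs [0.4333 0.319  0.3434]
[0.43244711 0.3183776  0.34053486] -120.14477775218023 [ 57.3   4.3  -5.6  -0.  -80.1 -87.4]
```

View pics/w9z.png

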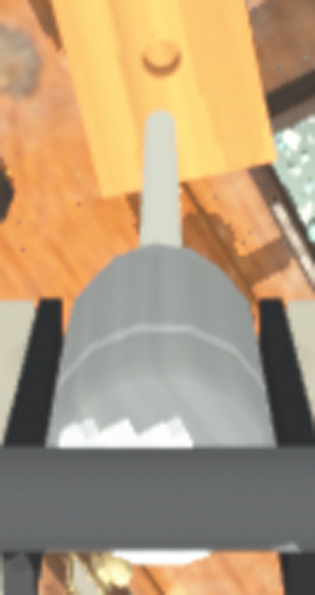

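```bash
python3 - <<'E'
from plan import *
p,y,o=cur();p=np.array([.4327,.3185,.342]);g=np.array([.5363,-.0326,.342])
s=[0]+list(np.cumsum(np.array([.3,.6,.9,1.1,1.2,1.2,1.2,1.2,1.2,1.2,1.2,1.2,1.2,1.2,1.1,.9,.7,.4,.2,.0])));s=np.array(s)/s[-1]
rows(p,y,[(p+(g-p)*k,None,1) for k in s[1:]])
E
```

```text
0.0041 -0.0044 -0 -0; 0.0083 -0.0087 -0 -0; 0.0125 -0.0132 -0 -0; 0.0152 -0.0161 -0 -0; 0.0166 -0.0175 -0 -0; 0.0166 -0.0175 -0 -0; 0.0166 -0.0176 -0 -0; 0.0165 -0.0175 -0 -0; 0.0166 -0.0175 -0 -0; 0.0166 -0.0176 -0 -0
0.0166 -0.0175 -0 -0; 0.0166 -0.0175 -0 -0; 0.0166 -0.0176 -0 -0; 0.0166 -0.0175 -0 -0; 0.0152 -0.0161 -0 -0; 0.0124 -0.0131 -0 -0; 0.0097 -0.0102 -0 -0; 0.0055 -0.0059 -0 -0; 0.0028 -0.0029 -0 -0; -0 -0 -0 -0
max shift 0.02419338752634695 20 end [ 0.5363 -0.0326  0.342 ] -120.14
```

Call:
{"op": "send_rows", "data": {"deltas": "0.0041 -0.0044 0 0; 0.0083 -0.0087 0 0; 0.0125 -0.0132 0 0; 0.0152 -0.0161 0 0; 0.0166 -0.0175 0 0; 0.0166 -0.0175 0 0; 0.0166 -0.0176 0 0; 0.0165 -0.0175 0 0; 0.0166 -0.0175 0 0; 0.0166 -0.0176 0 0"}}

```text
time_s: 11.87
tcp_pos: [0.4902, 0.1215, 0.3408]
tcp_rot: [[-0.502, -0.865, -0.001], [-0.865, 0.502, -0.001], [0.001, 0.001, -1.0]]
wrist_force: [0.4, 0.1, -2.1]
finger_gap: 0.333
```

Call:
{"op": "send_rows", "data": {"deltas": "0.0166 -0.0175 0 0; 0.0166 -0.0175 0 0; 0.0166 -0.0176 0 0; 0.0166 -0.0175 0 0; 0.0152 -0.0161 0 0; 0.0124 -0.0131 0 0; 0.0097 -0.0102 0 0; 0.0055 -0.0059 0 0; 0.0028 -0.0029 0 0; 0 0 0 0"}}

```text
time_s: 12.7
tcp_pos: [0.5363, -0.0334, 0.341]
tcp_rot: [[-0.503, -0.864, -0.001], [-0.864, 0.503, -0.0], [0.001, 0.001, -1.0]]
wrist_force: [-0.5, 0.4, -1.8]
finger_gap: 0.336
```

```bash
python3 shot.py w10a; python3 shot.py w10; python3 - <<'E'
from h import *
im=np.load("w10.npz")["im"];cv2.imwrite("pics/w10z.png",cv2.resize(im[110:260,200:330,::-1],None,fx=4,fy=4,interpolation=cv2.INTER_CUBIC))
im=capture('scene');cv2.imwrite('pics/s10.png',cv2.resize(im[60:230,200:400,::-1],None,fx=3.5,fy=3.5,interpolation=cv2.INTER_CUBIC))
E
```

```text
12.8 [ 0.5363 -0.0324  0.3414] -120.15 [ 0.72 -0.26  0.14 -0.04  0.02  0.03]
12.95 [ 0.5364 -0.0319  0.3416] -120.08 [ 0.03 -0.08  0.06  0.08  0.07  0.07]
```

View pics/w10z.png

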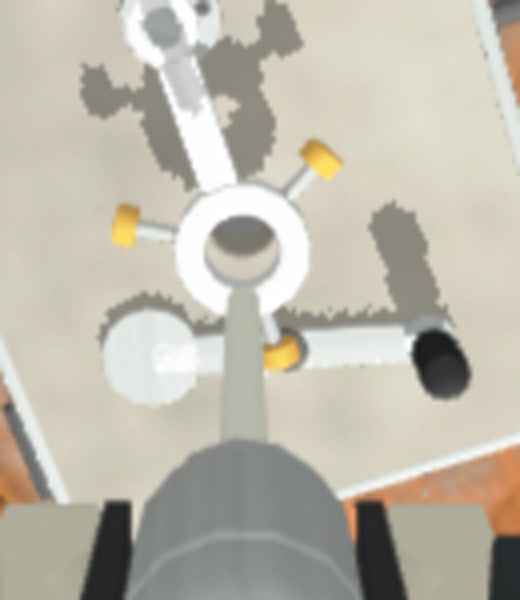

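View pics/s10.png

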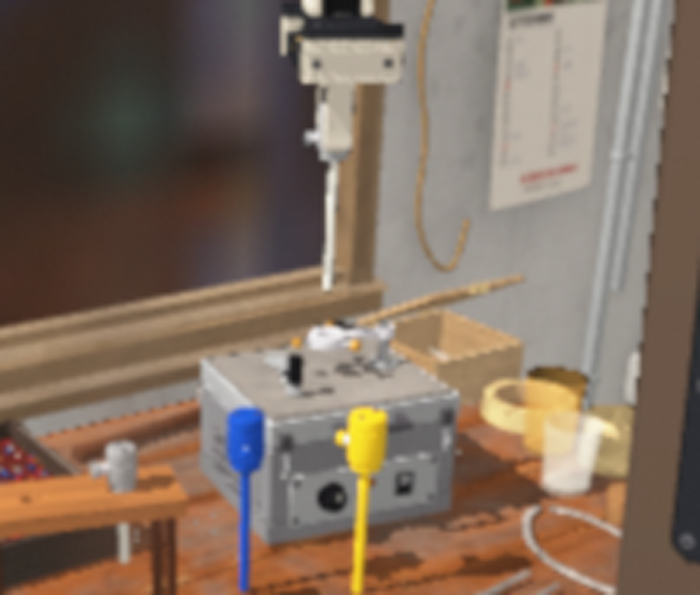

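```bash
python3 - <<'E'
from h import *
d=dict(np.load("w10.npz"));g=cv2.cvtColor(d["im"],cv2.COLOR_RGB2GRAY)
T=np.array([.5364,-.0319,.3416]);a=np.radians(-120.1);tx=np.array([np.cos(a),np.sin(a)]);ty=np.array([np.sin(a),-np.cos(a)])
def rel(P):e=P[:2]-T[:2];return (e@tx*1000).round(2),(e@ty*1000).round(2)
m=(g>236).astype(np.uint8);m[:155]=0;m[190:]=0;m[:,:240]=0;m[:,281:]=0
m=cv2.morphologyEx(m,cv2.MORPH_OPEN,cv2.getStructuringElement(cv2.MORPH_ELLIPSE,(5,5)))
for k in cv2.findContours(m,cv2.RETR_CCOMP,cv2.CHAIN_APPROX_NONE)[0]:
    if len(k)>25:
        e=cv2.fitEllipse(k);print(len(k),e,rel(atz(d,e[0],.17)))
print("ring hand",rel(atz(d,(200+242.5/4-.4,110+248.5/4-.4),.17)))
for v in(290,293,296):print("tip",v,rel(atz(d,(200+243.5/4-.4,110+v/4-.4),.3416-.1315)))
print("stored ring",rel(np.array([.5353,-.0344])))
# head underside center at row?
print("axis proj under head",proj(d,T-[0,0,.0115]),proj(d,(.5353,-.0344,.17)),proj(d,T-[0,0,.1315]))
E
```

```text
137 ((260.1667785644531, 172.22805786132812), (28.72286605834961, 30.633237838745117), 94.169921875) (np.float64(3.2), np.float64(-0.44))
ring hand (np.float64(3.74), np.float64(-0.38))
tip 290 (np.float64(3.28), np.float64(-0.13))
tip 293 (np.float64(2.57), np.float64(-0.13))
tip 296 (np.float64(1.85), np.float64(-0.13))
stored ring (np.float64(2.71), np.float64(-0.3))
axis proj under head [260.73690484 241.76834989] [260.30060801 172.68636878] [260.61272871 185.54016709]
```

```bash
python3 - <<'E'
from h import *
S=get_calibration("scene");im=capture("scene")
cv2.imwrite('pics/s11.png',cv2.resize(im[95:175,265:325,::-1],None,fx=9,fy=7.5,interpolation=cv2.INTER_CUBIC))
np.save("s11.npy",im)
def sc(P):p=proj(S,P);return p.round(2),((p[0]-265+.5)*9-.5).round(0),((p[1]-95+.5)*7.5-.5).round(0)
for n,P in(("tip",(.5353,-.0344,.210)),("shtop",(.5353,-.0344,.33)),("mid",(.5353,-.0344,.27)),("ringtop",(.5353,-.0344,.17))):print(n,sc(P))
# subpixel sheath centre per row
g=im.astype(float).sum(2)
for r in range(108,143,3):
    seg=g[r,285:303];w=np.clip(seg-np.median(seg)-60,0,None)
    print(r,(w@np.arange(285,303)/w.sum()).round(2) if w.sum() else None)
E
```

```text
tip (array([293.44, 142.12]), np.float64(260.0), np.float64(357.0))
shtop (array([295.14, 104.33]), np.float64(275.0), np.float64(73.0))
mid (array([294.27, 123.66]), np.float64(267.0), np.float64(218.0))
ringtop (array([292.91, 153.96]), np.float64(255.0), np.float64(445.0))
108 295.62
111 294.64
114 294.57
117 294.36
120 294.16
123 294.06
126 294.47
129 294.87
132 294.08
135 293.5
138 292.93
141 292.84
```

View pics/s11.png

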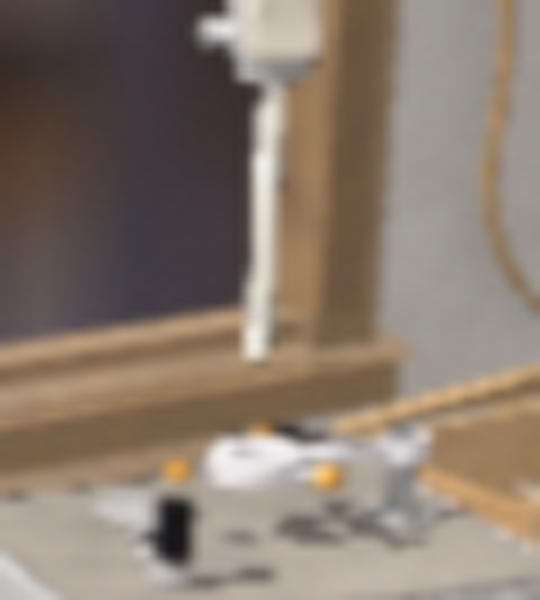

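```bash
python3 - <<'E'
from h import *
S=get_calibration("scene");im=np.load("s11.npy")
a=-.19;kx=np.array([np.cos(a),np.sin(a)]);ky=np.array([-kx[1],kx[0]]);O=np.array([.5353,-.0344])
def k(x,y,z):return (*(O+kx*x+ky*y),z)
h=cv2.cvtColor(im,cv2.COLOR_RGB2HSV)
m=((h[...,0]>12)&(h[...,0]<28)&(h[...,1]>140)&(h[...,2]>130)).astype(np.uint8);m[:140]=0;m[165:]=0;m[:,:275]=0;m[:,310:]=0
n,l,s,c=cv2.connectedComponentsWithStats(m);print(s[1:,4],c[1:])
for P in((0,.031),(-.0268,-.0155),(.0268,-.0155)):print(P,proj(S,k(*P,.164)).round(2))
print("knob",proj(S,k(-.0405,.0512,.155)),"post",proj(S,k(0,-.06,.17)))
kn=(h[...,2]<50).astype(np.uint8);kn[:155]=0;kn[175:]=0;kn[:,:278]=0;kn[:,290:]=0
n,l,s,c=cv2.connectedComponentsWithStats(kn);print(s[1:,4],c[1:])
d=dict(np.load("w10.npz"));h=cv2.cvtColor(d["im"],cv2.COLOR_RGB2HSV)
m=((h[...,0]>14)&(h[...,0]<28)&(h[...,1]>150)&(h[...,2]>130)).astype(np.uint8);m[:140]=0;m[210:]=0;m[:,:220]=0;m[:,300:]=0
n,l,s,c=cv2.connectedComponentsWithStats(m);print("wrist",s[1:,4],c[1:])
for P in((0,.031),(-.0268,-.0155),(.0268,-.0155)):print(P,proj(d,k(*P,.164)).round(2))
E
```

```text
[4 2] [[284.5 157.5]
 [301.  158.5]]
(0, 0.031) [284.17 156.9 ]
(-0.0268, -0.0155) [300.93 157.76]
(0.0268, -0.0155) [293.44 152.57]
knob [283.70575853 164.59311579] post [309.30957636 151.71677997]
[19] [[284.         165.31578947]]
wrist [31 30 33] [[279.38709677 148.64516129]
 [230.9        165.36666667]
 [270.33333333 197.72727273]]
(0, 0.031) [269.72 197.82]
(-0.0268, -0.0155) [279.85 149.23]
(0.0268, -0.0155) [231.34 165.95]
```

Call:
{"op": "send_rows", "data": {"deltas": "0.001 -0.0002 0 0; 0 0 0.004 0; 0 0 0.005 0; 0 0 0.006 0; 0 0 0.006 0; 0 0 0.005 0; 0 0 0.003 0; 0 0 0 0; 0 0 0 0; 0 0 0 0"}}

```text
time_s: 13.93
tcp_pos: [0.5364, -0.0335, 0.3128]
tcp_rot: [[-0.502, -0.865, 0.0], [-0.865, 0.502, -0.0], [-0.0, -0.0, -1.0]]
wrist_force: [0.1, -0.1, -1.5]
finger_gap: 0.337
```

```bash
python3 shot.py w12; python3 - <<'E'
from h import *
im=np.load("w12.npz")["im"];cv2.imwrite("pics/w12z.png",cv2.resize(im[130:240,220:310,::-1],None,fx=5.4,fy=5.4,interpolation=cv2.INTER_CUBIC))
im=capture('scene');np.save("s12.npy",im);cv2.imwrite('pics/s12.png',cv2.resize(im[110:180,260:325,::-1],None,fx=8,fy=8,interpolation=cv2.INTER_CUBIC))
E
```

```text
14.0333 [ 0.5364 -0.0334  0.3129] -120.13 [ 0.19  0.01 -0.08  0.07  0.1  -0.01]
```

View pics/w12z.png

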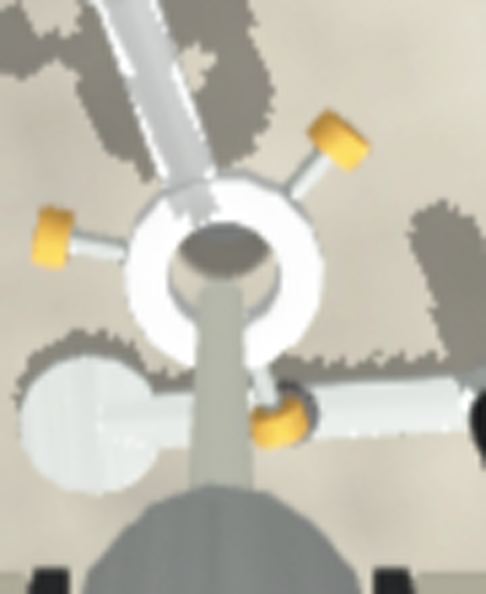

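View pics/s12.png

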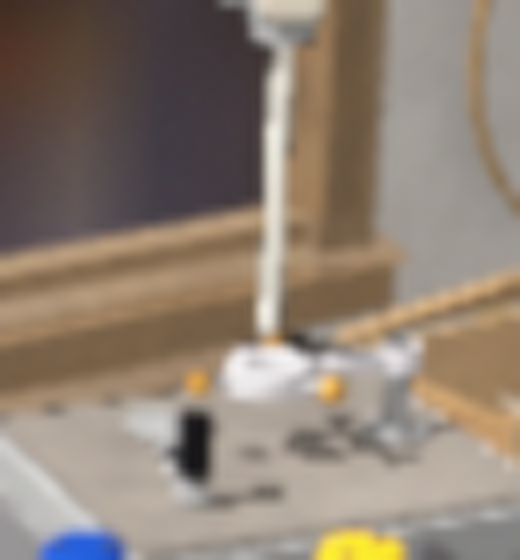

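```bash
cat > ov.py <<'E'
from h import *
import sys
def overlay(n,T,yaw,offs,box,f,out):
    d=dict(np.load(n+".npz"));im=d["im"];x0,x1,y0,y1=box
    a=np.radians(yaw);tx=np.array([np.cos(a),np.sin(a),0]);ty=np.array([np.sin(a),-np.cos(a),0])
    Z=cv2.resize(im[y0:y1,x0:x1,::-1],None,fx=f,fy=f,interpolation=cv2.INTER_NEAREST)
    th=np.linspace(0,2*np.pi,60)
    def circ(c,r,col):
        q=np.array([proj(d,np.array(c)+r*np.array([np.cos(t),np.sin(t),0])) for t in th])
        q=((q-[x0,y0]+.5)*f-.5); cv2.polylines(Z,[np.int32(q*16)],True,col,1,cv2.LINE_AA,4)
    for o,col in offs:
        for dz in(.1315,.12,.0115):
            circ(T+tx*o[0]+ty*o[1]-[0,0,dz],.004,col)
    for r in(.01,.018):circ((.5353,-.0344,.17),r,(0,0,255))
    cv2.imwrite(out,Z)
E
python3 - <<'E'
from ov import *
overlay("w12",np.array([.5364,-.0334,.3129]),-120.13,[((0,0),(255,0,0)),((.002,0),(0,160,0))],(235,290,155,225),8.5,"pics/o12.png")
E
```

```text
(no output)
```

View pics/o12.png

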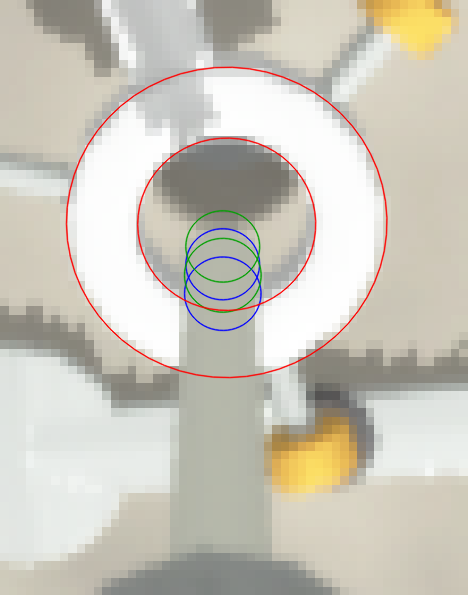

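Call:
{"op": "send_rows", "data": {"deltas": "0.0008 0.0004 0 0; 0.0008 0.0004 0 0; 0 0 0 0; 0 0 0 0; 0 0 0.004 0; 0 0 0.006 0; 0 0 0.007 0; 0 0 0.006 0; 0 0 0.004 0; 0 0 0 0"}}

```text
time_s: 14.97
tcp_pos: [0.5341, -0.0345, 0.2841]
tcp_rot: [[-0.502, -0.865, -0.002], [-0.865, 0.502, -0.0], [0.001, 0.002, -1.0]]
wrist_force: [0.3, 0.3, -1.5]
finger_gap: 0.335
```

```bash
python3 shot.py w13; python3 - <<'E'
from ov import *
from plan import cur
p,y,o=cur();print(p,o["wrist_force"])
overlay("w13",p,np.degrees(y),[((0,0),(255,0,0))],(235,290,140,210),8.5,"pics/o13.png")
im=capture('scene');np.save("s13.npy",im);cv2.imwrite('pics/s13.png',cv2.resize(im[110:180,260:325,::-1],None,fx=8,fy=8,interpolation=cv2.INTER_CUBIC))
E
```

```text
15.0667 [ 0.5347 -0.0345  0.2854] -120.13 [ 0.12 -0.34  0.62  0.08 -0.19 -0.07]
[ 0.53491578 -0.03447093  0.28568916] [ 0.429034   -0.88492794 -1.34675106]
```

View pics/o13.png

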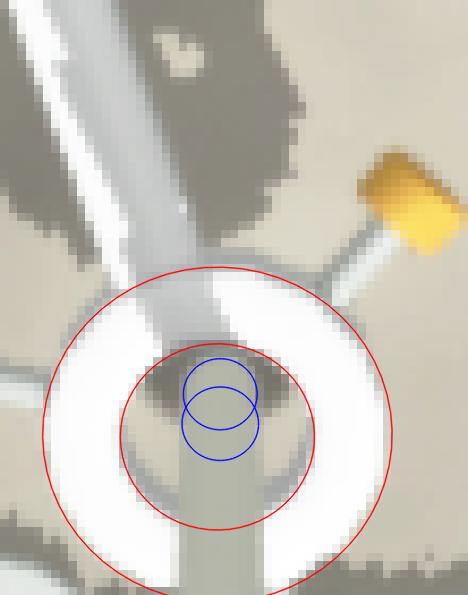

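View pics/s13.png

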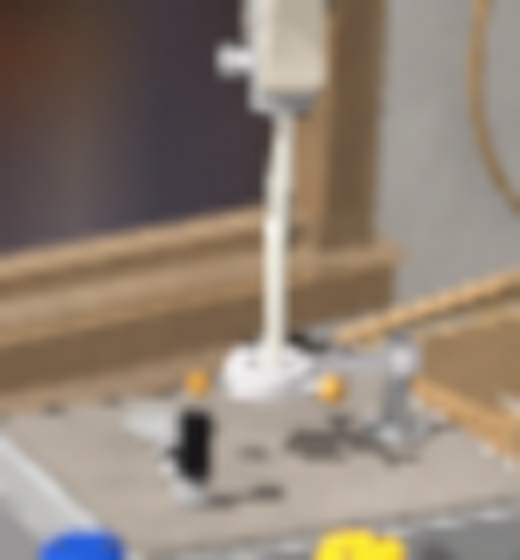

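```bash
python3 - <<'E'
from h import *
d=np.load("w13.npz")["im"]
z=d[172:215,245:280].astype(float)
z=np.clip((z-90)*255/130,0,255).astype(np.uint8)
a=cv2.resize(z[:,:,::-1],None,fx=11,fy=11,interpolation=cv2.INTER_NEAREST)
s=np.load("s13.npy")[135:165,275:312];b=cv2.resize(s[:,:,::-1],None,fx=10,fy=15,interpolation=cv2.INTER_NEAREST)
H=max(a.shape[0],b.shape[0]);o=np.zeros((H,a.shape[1]+b.shape[1]+10,3),np.uint8);o[:a.shape[0],:a.shape[1]]=a;o[:b.shape[0],a.shape[1]+10:]=b
cv2.imwrite("pics/e13.png",o)
E
```

```text
(no output)
```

View pics/e13.png

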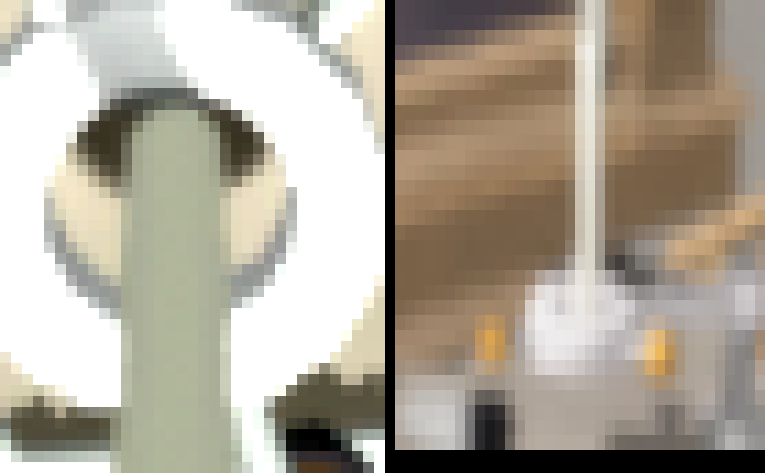

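```bash
cat > sc.py <<'E'
from h import *
import sys
S=get_calibration("scene");B=cv2.imread("pics/scene0.png")[:,:,::-1].astype(float)
def line(im,r0,r1,c0=283,c1=303):
    F=np.array([225,225,205.]);out=[]
    I=im.astype(float)
    for r in range(r0,r1):
        v=F-B[r,c0:c1];al=((I[r,c0:c1]-B[r,c0:c1])*v).sum(1)/(v*v).sum(1);al=np.where(al>.15,al,0)
        out.append((r,(al@np.arange(c0,c1))/al.sum(),al.sum()))
    return np.array(out)
def comp(f,r0,r1,O=(.5353,-.0344)):
    L=line(np.load(f),r0,r1)
    P=np.array([proj(S,(*O,z)) for z in np.linspace(.15,.36,100)])
    pred=np.interp(-L[:,0],-P[:,1],P[:,0]);k=(L[:,2]>1.5)&(L[:,2]<4)
    e=(L[:,1]-pred)[k];r=L[k,0];print(f,"n",k.sum(),"width",np.median(L[:,2]).round(2),"mean px",e.mean().round(2),"fit slope/35rows",(np.polyfit(r,e,1)[0]*35).round(2),"low end",np.polyval(np.polyfit(r,e,1),r1).round(2),np.round(e,1))
if __name__=="__main__":
    comp("s11.npy",108,141);comp("s12.npy",118,151);comp("s13.npy",127,151)
E
python3 sc.py
```

```text
s11.npy n 33 width 2.57 mean px -0.51 fit slope/35rows -0.11 low end -0.56 [-0.3 -0.4 -0.5 -0.4 -0.4 -0.5 -0.5 -0.5 -0.7 -0.6 -0.7 -0.7 -0.7 -0.6
 -0.6 -0.5 -0.5 -0.4 -0.4 -0.3 -0.2 -0.3 -0.3 -0.3 -0.4 -0.5 -0.6 -0.7
 -0.7 -0.6 -0.5 -0.8 -0.8]
s12.npy n 33 width 2.47 mean px -0.09 fit slope/35rows -0.1 low end -0.14 [ 0.1  0.   0.  -0.  -0.1 -0.1 -0.1 -0.1 -0.4 -0.3 -0.3 -0.3 -0.2 -0.2
 -0.1 -0.1  0.1  0.1  0.1  0.2  0.2  0.2  0.2  0.1 -0.1 -0.3 -0.3 -0.2
 -0.  -0.1 -0.4 -0.3 -0.2]
s13.npy n 24 width 2.49 mean px 0.49 fit slope/35rows -0.05 low end 0.47 [0.8 0.8 0.7 0.6 0.6 0.5 0.5 0.4 0.3 0.3 0.3 0.1 0.2 0.2 0.4 0.3 0.4 0.4
 0.4 0.6 0.7 0.7 0.7 0.8]
```

Call:
{"op": "send_rows", "data": {"deltas": "-0.0005 0 0 0; -0.0005 0 0 0; 0 0 0 0; 0 0 0.004 0; 0 0 0.006 0; 0 0 0.008 0; 0 0 0.006 0; 0 0 0.004 0; 0 0 0 0; 0 0 0 0"}}

```text
time_s: 16.0
tcp_pos: [0.5352, -0.0337, 0.2572]
tcp_rot: [[-0.502, -0.865, -0.001], [-0.865, 0.502, -0.0], [0.001, 0.0, -1.0]]
wrist_force: [1.0, 0.4, -0.1]
finger_gap: 0.339
```

```bash
python3 shot.py w14; python3 - <<'E'
from ov import *
from plan import cur
from sc import comp
p,y,o=cur();print(p,o["wrist_force"])
overlay("w14",p,np.degrees(y),[((0,0),(255,0,0))],(230,295,160,235),7.5,"pics/o14.png")
im=capture('scene');np.save("s14.npy",im);comp("s14.npy",135,151)
E
```

```text
16.1 [ 0.5354 -0.0336  0.2578] -120.14 [ 0.07 -0.22  0.14 -0.05  0.03 -0.06]
[ 0.53549201 -0.03357241  0.25792665] [ 0.15713233  0.6024681  -0.92921641]
s14.npy n 16 width 2.38 mean px 0.24 fit slope/35rows 0.22 low end 0.29 [ 0.1 -0.   0.1  0.1  0.3  0.3  0.4  0.3  0.4  0.5  0.4  0.3  0.1  0.1
  0.2  0.2]
```

View pics/o14.png

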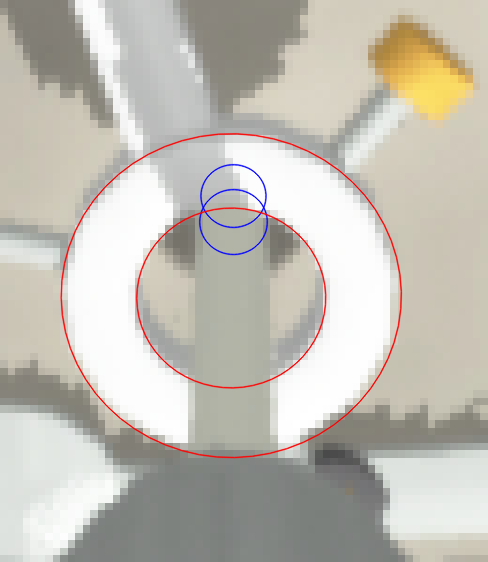

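Call:
{"op": "send_rows", "data": {"deltas": "0 0 0.003 0; 0 0 0.006 0; 0 0 0.008 0; 0 0 0.009 0; 0 0 0.009 0; 0 0 0.009 0; 0 0 0.008 0; 0 0 0.006 0; 0 0 0.003 0; 0 0 0 0"}}

```text
time_s: 17.03
tcp_pos: [0.5349, -0.0337, 0.1956]
tcp_rot: [[-0.502, -0.865, -0.001], [-0.865, 0.502, -0.0], [0.001, 0.001, -1.0]]
wrist_force: [-0.3, 0.3, -0.7]
finger_gap: 0.34
```

```bash
python3 shot.py w15;python3 - <<'E'
from ov import *
from plan import cur
p,y,o=cur();print(p,o["wrist_force"],o["tcp_rot"].round(4))
overlay("w15",p,np.degrees(y),[((0,0),(255,0,0))],(200,320,195,285),6.4,"pics/o15.png")
im=capture('scene');np.save("s15.npy",im);cv2.imwrite('pics/s15.png',cv2.resize(im[110:180,255:330,::-1],None,fx=8,fy=8,interpolation=cv2.INTER_CUBIC))
E
```

```text
17.1333 [ 0.5355 -0.0336  0.1968] -120.13 [ 0.09 -0.4   0.43  0.09 -0.01  0.02]
[ 0.53557267 -0.03357509  0.19698913] [-0.68854038 -0.25448691 -1.48637768] [[-5.020e-01 -8.649e-01  7.000e-04]
 [-8.649e-01  5.020e-01 -0.000e+00]
 [-4.000e-04 -6.000e-04 -1.000e+00]]
```

View pics/o15.png

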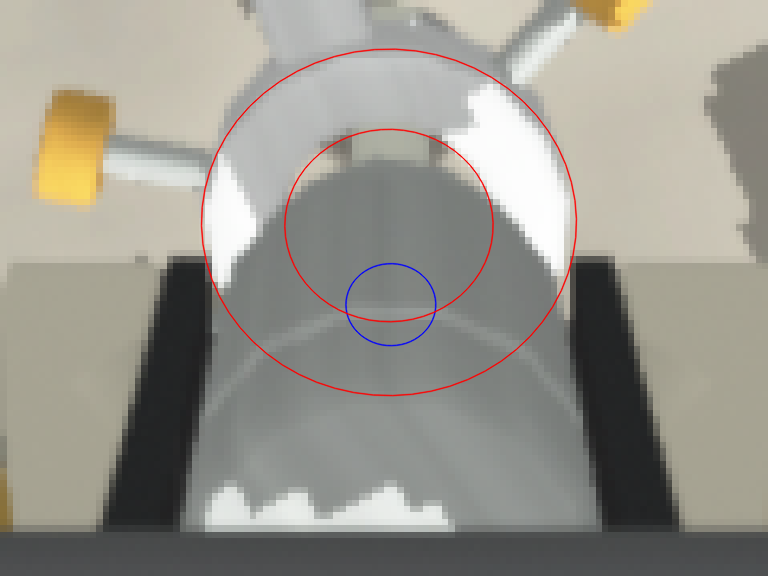

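View pics/s15.png

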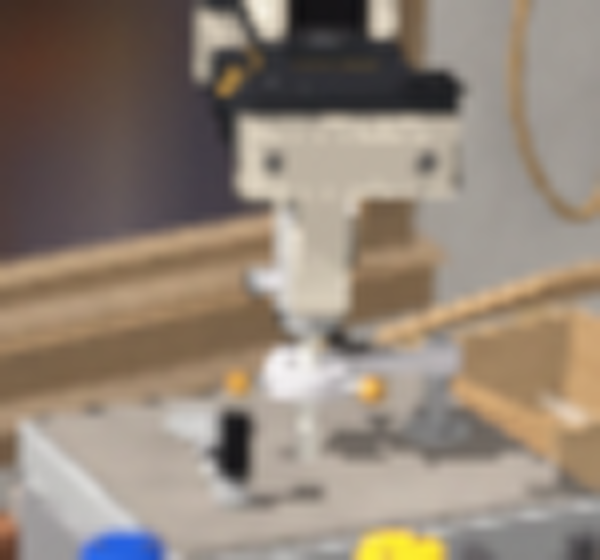

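Call:
{"op": "send_rows", "data": {"deltas": "0 0 0 0; 0 0 0 0; 0 0 0 0; 0 0 0 0; 0 0 0 0; 0 0 0 0; 0 0 0 0; 0 0 0 0; 0 0 0 0; 0 0 0 0"}}

```text
time_s: 18.07
tcp_pos: [0.5353, -0.0336, 0.1966]
tcp_rot: [[-0.502, -0.865, -0.0], [-0.865, 0.502, -0.0], [0.0, 0.0, -1.0]]
wrist_force: [0.5, 0.2, 0.0]
finger_gap: 0.339
```

```bash
python3 - <<'E'
from h import *
from plan import cur
p,y,o=cur();print(p,o["wrist_force"],o["joint_velocities"].round(2),o["finger_gap"])
S=get_calibration("scene");im=capture("scene")
for z in(.13,.14,.15,.157,.178):print(z,proj(S,(.5353,-.0344,z)).round(2))
I=im.astype(float).sum(2)
for r in range(150,168):print(r,I[r,285:302].astype(int))
cv2.imwrite('pics/s16.png',cv2.resize(im[130:185,255:330,::-1],None,fx=9,fy=9,interpolation=cv2.INTER_NEAREST))
cv2.imwrite('pics/t16.png',cv2.resize(capture("top")[90:260,110:420,::-1],None,fx=2.5,fy=2.5))
E
```

```text
[ 0.53526199 -0.03358143  0.19655521] [0.5447814  0.20521165 0.00541177] [ 0.08 -0.04  0.05  0.02  0.02 -0.19] 0.33939975968881475
0.13 [292.4  165.45]
0.14 [292.52 162.61]
0.15 [292.65 159.75]
0.157 [292.74 157.73]
0.178 [293.02 151.62]
150 [292 291 290 289 286 414 544 545 482 425 410 396 350 319 355 371 395]
151 [292 295 290 288 290 349 450 492 474 438 379 328 298 347 422 445 464]
152 [297 299 303 312 325 324 344 416 487 488 371 227 183 273 361 373 420]
153 [329 343 360 394 496 545 530 607 630 546 445 329 257 227 238 258 339]
154 [383 402 421 529 667 689 663 712 711 589 509 463 409 367 363 387 418]
155 [409 413 451 638 718 693 641 699 709 631 574 579 572 514 488 507 514]
156 [428 408 485 662 724 718 702 711 707 676 647 646 632 551 511 518 499]
157 [435 410 503 638 700 715 715 712 700 679 636 585 563 573 579 562 502]
158 [427 447 500 594 687 706 700 687 661 622 577 546 560 602 612 584 515]
159 [452 479 509 567 637 658 645 634 615 580 545 522 513 506 498 498 448]
160 [454 478 502 511 523 527 527 548 567 548 516 503 499 496 482 462 435]
161 [320 414 493 506 506 504 499 530 563 537 503 498 493 493 491 468 434]
162 [150 328 468 504 510 508 508 574 603 535 493 487 480 484 485 447 372]
163 [103 283 448 508 519 516 519 595 621 534 482 457 426 423 429 425 375]
164 [114 313 473 519 526 523 517 545 567 530 465 386 326 318 317 318 315]
165 [122 354 499 519 510 495 487 522 556 535 444 345 319 312 311 310 317]
166 [122 355 499 513 487 440 427 498 556 538 472 417 382 335 328 328 333]
167 [122 353 500 513 499 471 461 507 544 541 522 517 485 432 423 420 422]
```

View pics/s16.png

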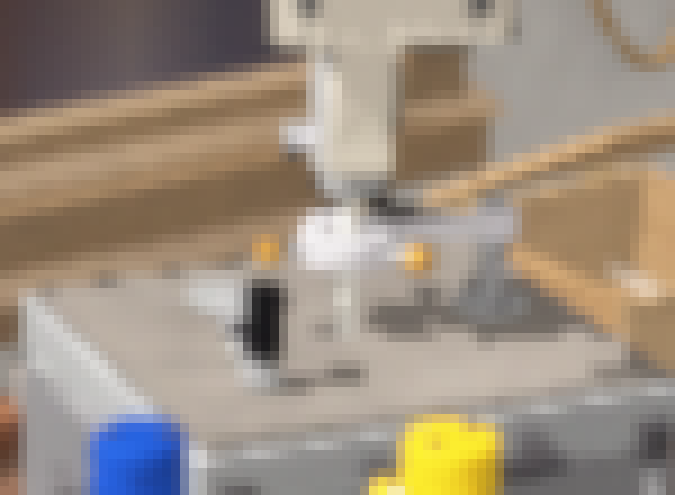

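View pics/t16.png

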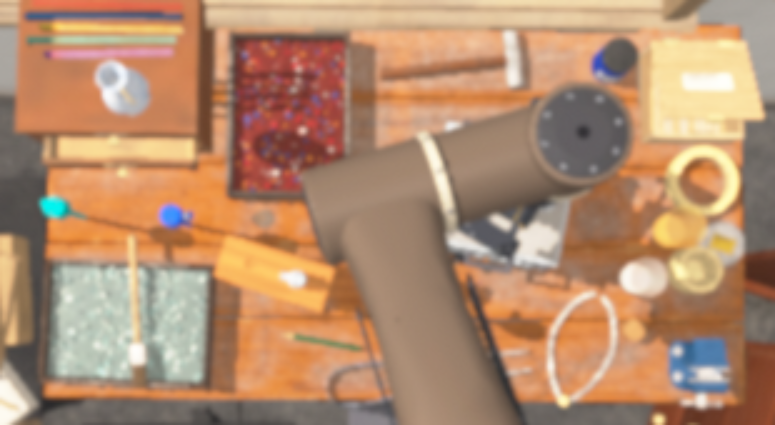

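Call:
{"op": "send_rows", "data": {"deltas": "-0.0005 0 0 0; 0 0 0 0; 0 0 0 0; 0 0 0 0; 0 0 0 0; 0 0 0 0; 0 0 0 0; 0 0 0 0; 0 0 0 0; 0 0 0 0"}}

```text
time_s: 19.0
tcp_pos: [0.5355, -0.0332, 0.1965]
tcp_rot: [[-0.502, -0.865, -0.0], [-0.865, 0.502, 0.0], [0.0, 0.0, -1.0]]
wrist_force: [-0.3, 0.0, -1.2]
finger_gap: 0.338
```

```bash
python3 - <<'E'
from plan import cur
from rig import ticket
p,y,o=cur();print(p,o["wrist_force"],o["joint_velocities"].round(2),o["time_s"])
print(ticket.sign_off())
E
```

```text
[ 0.53548779 -0.03315399  0.19654958] [-0.25996152  0.01083374 -1.16637507] [ 0.12 -0.05  0.07  0.03  0.06  0.04] 19.0
the job is handed in; nothing more can be done
None
```

I handed the job in at 19.0 s. The cover is swung aside to about its stop, and the long thermocouple hangs through the ring and port. The arm is still holding it there, ready for your screws.

- **Tip height:** about 65 mm above the table, worked out from the gripper height and where the head was gripped. The tip itself can't be seen inside the chamber.
- **Upright:** the side camera showed a lean of no more than about 0.7 mm over the sheath's length.
- **Centring:** it is within about 1 mm of the middle, against 6 mm of clearance all round. The wrist camera showed it centred sideways. In the other direction the side camera read it about 1 mm off, within its calibration error. I trimmed 0.5 mm towards the middle and did not measure again after that.
- **Contact:** the wrist force stayed at noise level (under about 2.5 N) from lifting the thermocouple onwards, with no sign of touching the ring, port or kiln. Opening the cover gave a peak reading of about 14 N at its stop.
- **Everything else:** the short thermocouple is still in the rack, and the last overhead picture shows the glass where it was.

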